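# Unstack the drying stand: dishes to the tray, spacer boards in a pile

## Robot

A 6-joint arm with a two-finger parallel gripper is mounted at the origin on the work surface. World frame = base frame: x ahead of the robot, y to its left, z up, the work surface at z = 0. Lengths are in m, angles in degrees, forces in N, time in s.
With the tool pointing down it reaches from about 0.425 to 0.95 m from the base axis. Payload 3.5 kg.
Tool frame: the origin (TCP) lies midway between the tips of the shut fingers; the grasp point (between the pads) lies 19 mm behind it; z points along the fingers, y is the line along which they close (so a half turn about z gives the same grasp; the last joint's range is limited). The gripper opens to 85 mm and grips with 20 to 120 N. Pads are 22 mm wide; open, the fingers measure 114 mm over their backs; the gripper's body (76 mm by 85 mm) begins 54 mm behind the grasp point. The pads swing forward as they close: fully open they stand 13 mm farther back than shut.
Start: joints at [-72.651, 16.404, 90.338, -0, 73.258, -8.594], TCP at [0.295, -0.607, 0.196] pointing down, gripper open.
Joint ranges: [-158.93, 158.93], [-51.34, 127.21], [12.03, 142.37], [-87.48, 267.48], [13.55, 161.25], [-162.69, 162.69]. Speed limits (degrees/s): [159.86, 159.86, 180, 180, 180, 180].

## Interface

Orientations are given as [roll, pitch, yaw] about the fixed x, y, z axes, in that order (R = Rz(yaw) Ry(pitch) Rx(roll)).
In Python, from cell import r gives the robot as it stands.
- The arm moves only by the shell command python3 -m jog 'ROWS' [FORCE]. ROWS is JSON, a list of rows, each an object of numbers: "x", "y", "z": the shift along the tool's x, y, z as a fraction of full scale; "wx", "wy", "wz": the turn, a rotation vector about the tool's x, y, z as a fraction of full scale; "gripper": the opening, from -1 (shut) to 1 (fully open). In form: [{"x": .., "y": .., "z": .., "wx": .., "wy": .., "wz": .., "gripper": ..}, ...]. A call has exactly 10 rows; each row is the pose to reach, as a shift and turn from the pose commanded when the call began, along the tool's axes at that moment, turning the shorter way round; what a row does not reach only later rows make up. Full scale, the value 1, is 0.3 m for a shift and pi rad for a turn. A row lasts 1/12 s, in which the tool goes at most 41.7 mm and 7.16 degrees, less where a joint would pass 70% of its speed; a pose out of reach is approached as far as the arm can. A call with a number of a shift or a turn outside -1 to 1 is refused whole. A call with a gripper value outside its range is refused whole. The fingers move at their own pace and stop on an object; FORCE is the grip in N (left out, the last holds). Time passes only in rows, so rows that repeat a pose let the fingers close, or fill a call up. It gives the time, the measured TCP pose, the force, the opening and the grip force at its end, in the units of the state.
- r.observe(): the state, without advancing time (a new reading comes with each control period).
- r.read_camera(name): name is "scene" or "top"; returns the picture (480x640x3 uint8, red, green, blue); there is no depth.
- r.camera_params(name): a dict with "mtx" (3x3 intrinsics, pixels), "distortion" ([k1, k2, p1, p2, k3] as OpenCV has them; the pictures are not rectified), "rvec" (rotation vector, rad) and "tvec" (3), from world to camera coordinates, as OpenCV has them. Camera axes: x right, y down, z forward; pixel columns grow to the right and rows downward; lengths in m; the calibration is good to about 2 mm. A picture is of the moment at which its call begins. camera_params takes no time and is no camera call.
- r.job_done(): hands the job in; it is judged then, once.
The state is a dict: "t": time; "joints": joint angles; "qd": joint speeds; "effort": joint torques, N m; "tool_pos": TCP position; "ee_rot": TCP orientation; "force": force on the tool from outside, world axes, zero at the start; "ft_torque": the same for the moment, N m; "width": opening from 0.0 (shut) to 1.0 (fully open); "finger_force": force on a finger pad.
Only numpy, scipy, OpenCV 4.12 (cv2) and the standard library are available. Lean on these libraries where they do the work, as an engineer would, in place of code of your own. Each camera call takes 0.05 s, during which the arm holds its last target. There are 200 camera calls.

## Task

The oiled dishes have dried between plywood spacer boards on the drying stand. Before touching the stacks, push the stand's sprung lever down until it stays down by itself, which draws back the keeper rail; then take both stacks down completely, standing every little round dish - also any that stand loose on the bench - right way up on the floor of the low tray, and laying all the spacer boards flat and square on one another in one pile on the wooden block. Leave the lever down, and do not disturb the bottle, the tin, the brush or the cork block.

Things in the scene. Friction and masses are not known exactly. Their poses are not given: they have to be found in the camera images.
- lever (a joint): release lever of the drying stand, rad: 0 = up (sprung), 1.0 = down against its stop. A spring pushes it back up (about 6 N at the paddle) until it passes 0.85; beyond that its toggle snaps over and holds it down at 1.0 by itself. It draws back the keeper rail by 45 mm
- paddle (a point): centre of the top face of the black paddle (60 x 34 mm) at the end of the lever, 100 mm from its hinge, which lies to +x of the stand from it, 70 mm high, along the stand's y. Lever at 0: tilted 0.55 rad up, paddle about 127 mm high; at 1.0: 0.45 rad down, paddle about 32 mm high; it moves under 16 mm sideways. Housing (two grey cheeks, 83 mm high) ends about 40 mm behind that point
- rail (a joint): keeper rail of the stand, an aluminium bar 290 mm long, 36 to 72 mm above the bench, along the -x side of both stacks; m drawn back: 0 = 2 mm from the boards' edges, so that no finger goes between; 0.045 = 47 mm from them
- stand: drying stand, fixed; origin on the bench midway between the two stacks, x away from the robot, y along the row of stacks towards the lever. Stacks at y = -75 and +75 mm on beds 36 (x) x 90 mm, tops 24 mm above the bench, on a base board 8 mm thick (x -95 to 35, y -170 to 230); lever hinge at x = -20, y = 185. Each stack from the bottom: board, dish, board and perhaps one more dish; boards' long sides along y
- tray: low wooden tray, fixed, 170 (x) x 310 (y) mm outside, walls 6 mm thick and 20 mm high, inner floor 6 mm above the bench; origin at the centre of its underside
- pile_block: block of wood fixed to the bench in front of the robot, 40 (x) x 100 (y) x 16 mm high, on which the spacer boards are to be piled; origin at the centre of its underside, top 16 mm above it
- board_a1: plywood spacer board, 64 (x) x 120 (y) x 10 mm, 60 g, origin at the centre of its underside; lower board of the stack at the stand's - y
- board_a2: plywood spacer board, 64 (x) x 120 (y) x 10 mm, 60 g, origin at the centre of its underside; upper board of the stack at the stand's - y
- board_b1: plywood spacer board, 64 (x) x 120 (y) x 10 mm, 60 g, origin at the centre of its underside; lower board of the stack at the stand's + y
- board_b2: plywood spacer board, 64 (x) x 120 (y) x 10 mm, 60 g, origin at the centre of its underside; upper board of the stack at the stand's + y
- dish_a1: small round dark-wood dish (a turned tea-light holder), 54 mm diameter, 30 mm high, 45 g, origin at the centre of its underside, z up out of its hollow; at the start between the boards of the stack at the stand's -y
- dish_a2: small round dark-wood dish (a turned tea-light holder), 54 mm diameter, 30 mm high, 45 g, origin at the centre of its underside, z up out of its hollow; at the start on top of the stack at the stand's -y; may be absent
- dish_b1: small round dark-wood dish (a turned tea-light holder), 54 mm diameter, 30 mm high, 45 g, origin at the centre of its underside, z up out of its hollow; at the start between the boards of the stack at the stand's +y
- dish_b2: small round dark-wood dish (a turned tea-light holder), 54 mm diameter, 30 mm high, 45 g, origin at the centre of its underside, z up out of its hollow; at the start on top of the stack at the stand's +y; may be absent
- dish_l1: small round dark-wood dish (a turned tea-light holder), 54 mm diameter, 30 mm high, 45 g, origin at the centre of its underside, z up out of its hollow; at the start standing on the bench
- dish_l2: small round dark-wood dish (a turned tea-light holder), 54 mm diameter, 30 mm high, 45 g, origin at the centre of its underside, z up out of its hollow; at the start standing on the bench; may be absent
- oil_bottle: bystander: bottle of oil, 60 mm diameter, 170 mm high
- wax_tin: bystander: tin of wax, 80 mm diameter, 60 mm high
- brush: bystander: brush lying on the bench near the robot
- cork_block: bystander: cork sanding block 90 x 60 x 35 mm
Things that resemble listed ones, but are neither listed nor needed, are in the scene too. Leave any green look-alike of the pile_block alone. What is shaped like the board_b2 but yellow is not meant.

How it is judged:
By the outcome, as a careful person would: the job done as asked, in the order asked, and still so for the second after the job is handed in, with the robot touching nothing.
Of dish_a2, dish_b2, dish_l2 only 1 to 3 are there at a start; the rules pass over those that are not, and their reading is None.
At some moment in a run one of dish_l1, dish_l2 may be knocked a few centimetres aside while the robot is not near it.
It also fails if it takes over 210 s, if anything falls off the work surface, if the arm or the gripper's body presses on something with over 40 N, if the wrist force passes 120 N, or if a joint passes its speed limit or range.

## Working session

There is one attempt and no reset: what is moved stays moved. The work goes in short steps, Python scripts to look and compute and a shell command to move; the robot and the scene stay as the last step left them, time stands still between calls to the robot, and variables do not carry over. Pictures are saved under pics/ and viewed, at most 14 in all, crops included, and the job is handed in when it is done.

```bash
ls; mkdir -p pics; python3 - <<'E'
from cell import r
import cv2
for n in("scene","top"):
    cv2.imwrite(f"pics/{n}0.png",r.read_camera(n)[:,:,::-1])
    p=r.camera_params(n);print(n,p)
print(r.observe())
E
```

```text
pics
scene {'mtx': array([[507.79279532,   0.        , 317.84593199],
       [  0.        , 507.79279532, 243.63544315],
       [  0.        ,   0.        ,   1.        ]]), 'distortion': array([0.04049589, 0.        , 0.        , 0.        , 0.        ]), 'rvec': array([ 1.40201232,  2.20118626, -0.87238807]), 'tvec': array([ 0.21795982, -0.29567562,  1.71352444])}
top {'mtx': array([[609.86196421,   0.        , 324.08606099],
       [  0.        , 609.86196421, 227.83633156],
       [  0.        ,   0.        ,   1.        ]]), 'distortion': array([-0.01318567,  0.        ,  0.        ,  0.        ,  0.        ]), 'rvec': array([ 2.16488752, -2.12846706,  0.15969721]), 'tvec': array([-0.01442576,  0.54372069,  1.48783376])}
{'t': 0.1, 'joints': array([-7.26519261e+01,  1.64515526e+01,  9.04161149e+01, -1.36381436e-03,
        7.32569895e+01, -8.59372683e+00]), 'qd': array([ 0.05724247, -0.00424815, -0.17927375, -0.01738629,  0.05631458,
       -0.02015823]), 'effort': array([ 1.24854429e-03, -4.07293868e+01, -2.93698436e+01, -1.05855675e-04,
        3.45086271e-03, -7.13212870e-06]), 'tool_pos': array([ 0.29510775, -0.60632024,  0.19503245]), 'ee_rot': array([-1.79876548e+02, -1.73366277e-02,  2.59421764e+01]), 'force': array([-1.05153388, -0.42219904,  0.05979116]), 'ft_torque': array([-0.00276307,  0.00504586, -0.04854878]), 'finger_force': 0.0, 'width': 0.9941692264329778}
```

View pics/scene0.png

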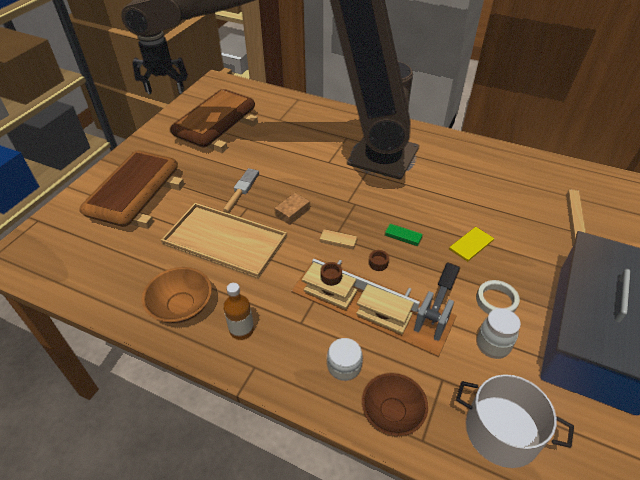

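View pics/top0.png

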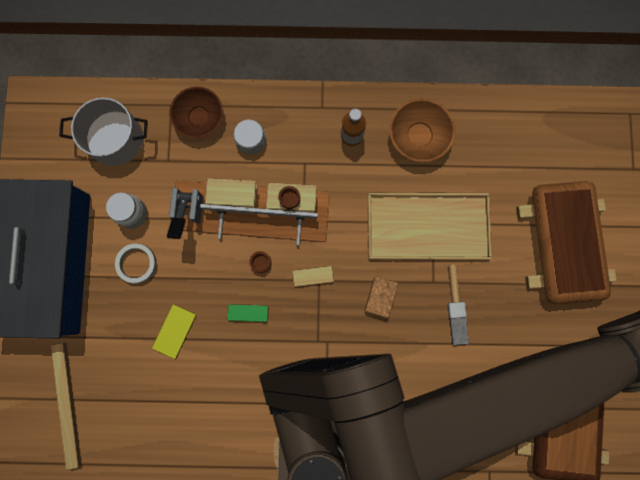

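The top image shows the stand at about (250,210), with a dish on stack a at (290,197) and stack b bare on top at (231,192). The loose dish is at (260,262), the tray at (430,227) and the natural block at (313,277).
- **Pile block:** the natural block (313,277) and the green one (248,313). I choose the natural one.
- **Boards:** the boards on the stand and the yellow one (174,332). I choose those on the stand.
- **Dishes:** small dish (260,262) and (290,197), against the big bowls (196,113) and (421,132) and the ring (135,264). I choose the small ones.

```bash
cat > h.py <<'E'
import numpy as np, cv2
from cell import r
from scipy.spatial.transform import Rotation as Ro
def world(cam,uv,z):
    p=r.camera_params(cam);R=cv2.Rodrigues(p['rvec'])[0]
    n=cv2.undistortPoints(np.array(uv,float).reshape(-1,1,2),p['mtx'],p['distortion']).reshape(-1,2)
    d=np.c_[n,np.ones(len(n))]@R; c=-R.T@p['tvec']
    return c+d*((np.array(z)-c[2])/d[:,2])[:,None]
def pix(cam,P):
    p=r.camera_params(cam)
    return cv2.projectPoints(np.array(P,float).reshape(-1,3),p['rvec'],p['tvec'],p['mtx'],p['distortion'])[0].reshape(-1,2)
def crop(cam,x0,y0,w,h,s,name):
    im=r.read_camera(cam)[y0:y0+h,x0:x0+w,::-1]
    cv2.imwrite(f"pics/{name}.png",cv2.resize(im,None,fx=s,fy=s,interpolation=cv2.INTER_CUBIC))
def rows(pos,yaw,pitch=0):
    """shift/turn in jog units from current measured pose to pos, tool down with tool y at 'yaw' (deg, mod 180)"""
    o=r.observe();R=Ro.from_euler('xyz',o['ee_rot'],degrees=True)
    d=R.inv().apply(np.array(pos)-o['tool_pos'])/0.3
    best=min((( R.inv()*Ro.from_euler('xyz',[180,0,yaw+k],degrees=True)).as_rotvec() for k in(0,180,-180)),key=np.linalg.norm)
    print('shift',d.round(3),'turn',(best/np.pi).round(4),'deg',np.degrees(np.linalg.norm(best)).round(1),'pos',o['tool_pos'].round(4),'rot',o['ee_rot'].round(1))
E
python3 -c "
from h import *
crop('top',165,165,170,130,4.6,'t1')
crop('scene',290,200,180,150,4.4,'s1')"
```

```text
(no output)
```

View pics/t1.png

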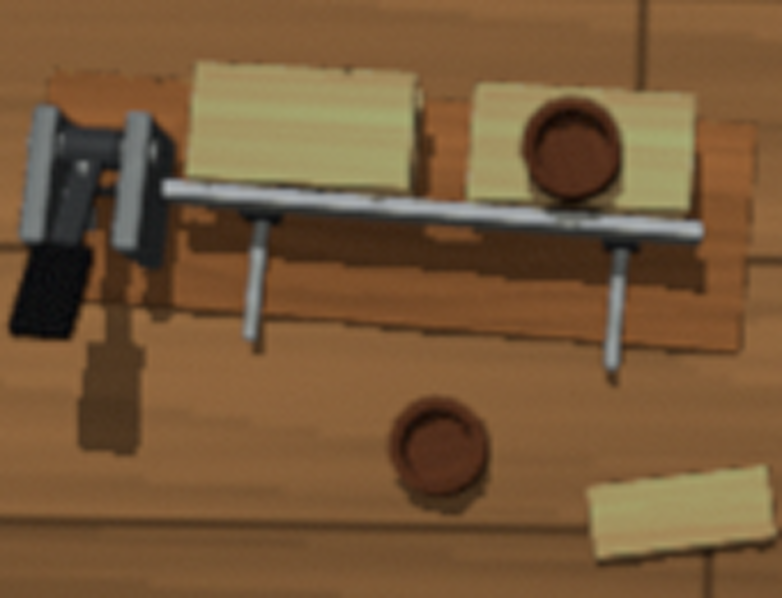

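View pics/s1.png

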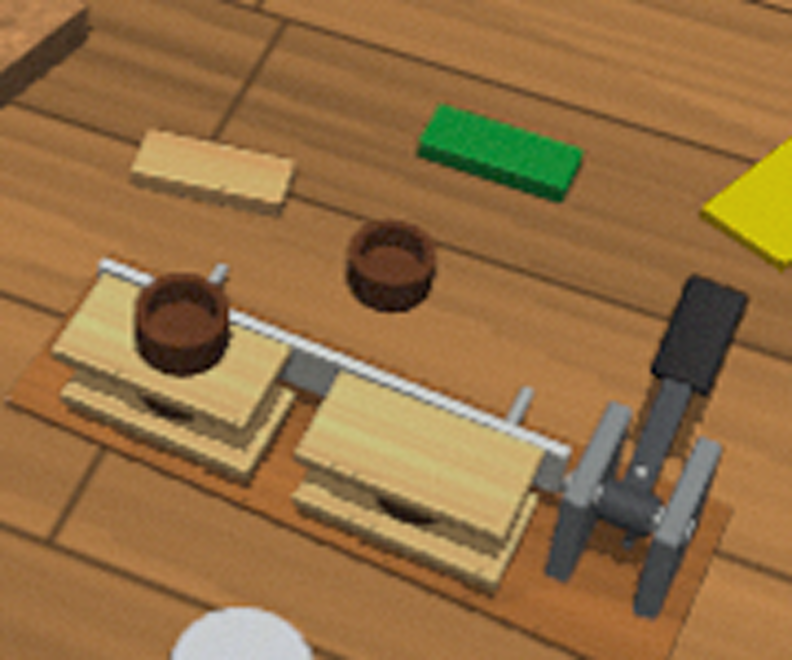

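The close crops confirm the choice. Crop pixels (top): paddle (50,290), board b2 corners (196,62), (417,72), (409,190) and (186,182), dish a2 rim centre (572,146), loose dish (438,444), natural block (680,515). Only a2 and one loose dish are extra, so there are four dishes.

```bash
python3 - <<'E'
from h import *
def c(l,z): return world('top',[(165+a/4.6,165+b/4.6) for a,b in l],[z]*len(l))[:,:2]
def show(n,P): print(n,P.round(4).tolist(),'mean',P.mean(0).round(4))
b=c([(196,62),(417,72),(409,190),(186,182)],.074);show('b2',b)
a=c([(474,82),(694,93),(690,214),(467,203)],.074);show('a2',a)
show('da2',c([(572,146)],.104));show('l1',c([(438,444)],.03))
k=c([(586,488),(766,466),(775,540),(598,562)],.016);show('blk',k)
show('base',c([(755,122),(740,352),(50,70)],.008));show('paddle',c([(57,245),(10,332),(72,338),(92,250)],.127))
t=world('top',[(369,194),(489,194),(490,260),(369,260)],[.02]*4)[:,:2];show('tray',t)
for n,P in(('a',a),('b',b),('blk',k),('tray',t)):
    e=P[0]-P[1];f=P[3]-P[2];print(n,'y-axis yaw',[round(float(np.degrees(np.arctan2(-v[0],v[1]))),2) for v in(e,f)],np.linalg.norm(e),np.linalg.norm(P[1]-P[2]))
m=a.mean(0);n=b.mean(0);u=(n-m);print(np.linalg.norm(u),'stand',(m+n)/2,np.degrees(np.arctan2(-u[0],u[1])))
E
```

```text
b2 [[0.6575, 0.2854], [0.654, 0.1662], [0.5894, 0.1684], [0.5917, 0.2878]] mean [0.6231 0.227 ]
a2 [[0.649, 0.1354], [0.645, 0.0169], [0.579, 0.0178], [0.5829, 0.1371]] mean [0.614  0.0768]
da2 [[0.6089, 0.0801]] mean [0.6089 0.0801]
l1 [[0.4575, 0.153]] mean [0.4575 0.153 ]
blk [[0.436, 0.0727], [0.4497, -0.0256], [0.4093, -0.0311], [0.3957, 0.0652]] mean [0.4227 0.0203]
base [[0.6435, -0.0167], [0.5134, -0.0104], [0.6665, 0.3802]] mean [0.6078 0.1177]
paddle [[0.548, 0.3422], [0.5025, 0.364], [0.4999, 0.3321], [0.5457, 0.3241]] mean [0.524  0.3406]
tray [[0.6363, -0.1187], [0.6418, -0.4265], [0.472, -0.4252], [0.4669, -0.1197]] mean [ 0.5542 -0.2725]
a y-axis yaw [-1.93, -1.87] 0.1185094084904664 0.06605991048286053
b y-axis yaw [-1.66, -1.1] 0.11923533959985973 0.06461461574150026
blk y-axis yaw [7.95, 8.04] 0.09928724876179779 0.04075671186648674
tray y-axis yaw [1.01, 0.96] 0.30784352669264403 0.16976307362503806
0.15040538495709987 stand [0.61856637 0.15189127] -3.488640250764455
```

```bash
python3 -c "
from h import *
rows([.51,-.27,.2],87.5)"
```

```text
shift [ 1.135 -0.695 -0.014] turn [-4.00e-04 -3.00e-04 -3.42e-01] deg 61.6 pos [ 0.2952 -0.6065  0.1955] rot [-179.9   -0.    25.9]
```

```bash
python3 -m jog '[{"x":0.9,"y":-0.55,"z":-0.02,"wz":-0.342,"gripper":-1},{"x":0.9,"y":-0.55,"z":-0.02,"wz":-0.342,"gripper":-1},{"x":0.9,"y":-0.55,"z":-0.02,"wz":-0.342,"gripper":-1},{"x":0.9,"y":-0.55,"z":-0.02,"wz":-0.342,"gripper":-1},{"x":0.9,"y":-0.55,"z":-0.02,"wz":-0.342,"gripper":-1},{"x":0.9,"y":-0.55,"z":-0.02,"wz":-0.342,"gripper":-1},{"x":0.9,"y":-0.55,"z":-0.02,"wz":-0.342,"gripper":-1},{"x":0.9,"y":-0.55,"z":-0.02,"wz":-0.342,"gripper":-1},{"x":0.9,"y":-0.55,"z":-0.02,"wz":-0.342,"gripper":-1},{"x":0.9,"y":-0.55,"z":-0.02,"wz":-0.342,"gripper":-1}]'; python3 -c "
from h import *
rows([.518,.343,.2],87.5)"
```

```text
shift [ 2.053 -2.521 -0.011] turn [-4.00e-04 -3.00e-04 -3.42e-01] deg 61.6 pos [ 0.2952 -0.6065  0.1955] rot [-179.9   -0.    25.9]invalid input at $[0]: expected keys x, y, z, wx, wy, wz, gripper
```

```bash
python3 -m jog '[{"x":0.9,"y":-0.55,"z":-0.02,"wx":0,"wy":0,"wz":-0.342,"gripper":-1},{"x":0.9,"y":-0.55,"z":-0.02,"wx":0,"wy":0,"wz":-0.342,"gripper":-1},{"x":0.9,"y":-0.55,"z":-0.02,"wx":0,"wy":0,"wz":-0.342,"gripper":-1},{"x":0.9,"y":-0.55,"z":-0.02,"wx":0,"wy":0,"wz":-0.342,"gripper":-1},{"x":0.9,"y":-0.55,"z":-0.02,"wx":0,"wy":0,"wz":-0.342,"gripper":-1},{"x":0.9,"y":-0.55,"z":-0.02,"wx":0,"wy":0,"wz":-0.342,"gripper":-1},{"x":0.9,"y":-0.55,"z":-0.02,"wx":0,"wy":0,"wz":-0.342,"gripper":-1},{"x":0.9,"y":-0.55,"z":-0.02,"wx":0,"wy":0,"wz":-0.342,"gripper":-1},{"x":0.9,"y":-0.55,"z":-0.02,"wx":0,"wy":0,"wz":-0.342,"gripper":-1},{"x":0.9,"y":-0.55,"z":-0.02,"wx":0,"wy":0,"wz":-0.342,"gripper":-1}]'; python3 -c "
from h import *
rows([.518,.343,.2],87.5)"
```

```text
t: 1.03
tool_pos: [0.4667, -0.3388, 0.2023]
ee_rot: [-180.0, 0.0, 87.8]
force: [-0.5, -0.3, 0.5]
width: 0.002
finger_force: 0.0
shift [2.277 0.082 0.008] turn [-0.      0.      0.0014] deg 0.3 pos [ 0.4667 -0.3388  0.2023] rot [-180.     0.    87.8]
```

```bash
python3 -m jog '[{"x":1,"y":0.08,"z":0,"wx":0,"wy":0,"wz":0,"gripper":-1},{"x":1,"y":0.08,"z":0,"wx":0,"wy":0,"wz":0,"gripper":-1},{"x":1,"y":0.08,"z":0,"wx":0,"wy":0,"wz":0,"gripper":-1},{"x":1,"y":0.08,"z":0,"wx":0,"wy":0,"wz":0,"gripper":-1},{"x":1,"y":0.08,"z":0,"wx":0,"wy":0,"wz":0,"gripper":-1},{"x":1,"y":0.08,"z":0,"wx":0,"wy":0,"wz":0,"gripper":-1},{"x":1,"y":0.08,"z":0,"wx":0,"wy":0,"wz":0,"gripper":-1},{"x":1,"y":0.08,"z":0,"wx":0,"wy":0,"wz":0,"gripper":-1},{"x":1,"y":0.08,"z":0,"wx":0,"wy":0,"wz":0,"gripper":-1},{"x":1,"y":0.08,"z":0,"wx":0,"wy":0,"wz":0,"gripper":-1}]'
python3 -m jog '[{"x":1,"y":0,"z":0,"wx":0,"wy":0,"wz":0,"gripper":-1},{"x":1,"y":0,"z":0,"wx":0,"wy":0,"wz":0,"gripper":-1},{"x":1,"y":0,"z":0,"wx":0,"wy":0,"wz":0,"gripper":-1},{"x":1,"y":0,"z":0,"wx":0,"wy":0,"wz":0,"gripper":-1},{"x":1,"y":0,"z":0,"wx":0,"wy":0,"wz":0,"gripper":-1},{"x":1,"y":0,"z":0,"wx":0,"wy":0,"wz":0,"gripper":-1},{"x":1,"y":0,"z":0,"wx":0,"wy":0,"wz":0,"gripper":-1},{"x":1,"y":0,"z":0,"wx":0,"wy":0,"wz":0,"gripper":-1},{"x":1,"y":0,"z":0,"wx":0,"wy":0,"wz":0,"gripper":-1},{"x":1,"y":0,"z":0,"wx":0,"wy":0,"wz":0,"gripper":-1}]'
python3 -c "
from h import *
rows([.518,.343,.04],87.5)"
```

```text
t: 1.87
tool_pos: [0.503, -0.0425, 0.2023]
ee_rot: [-180.0, 0.1, 87.5]
force: [-0.5, 1.2, -0.5]
width: -0.001
finger_force: 0.0
t: 2.7
tool_pos: [0.5168, 0.2562, 0.2019]
ee_rot: [-180.0, 0.1, 87.4]
force: [0.3, 0.2, -0.4]
width: 0.002
finger_force: 0.0
shift [ 0.29  -0.009  0.539] turn [-0.0002  0.0004 -0.0005] deg 0.1 pos [0.5168 0.2562 0.2019] rot [-1.80e+02  1.00e-01  8.74e+01]
```

```bash
python3 -m jog '[{"x":0.15,"y":-0.005,"z":0,"wx":0,"wy":0,"wz":0,"gripper":-1},{"x":0.29,"y":-0.01,"z":0,"wx":0,"wy":0,"wz":0,"gripper":-1},{"x":0.29,"y":-0.01,"z":0.08,"wx":0,"wy":0,"wz":0,"gripper":-1},{"x":0.29,"y":-0.01,"z":0.15,"wx":0,"wy":0,"wz":0,"gripper":-1},{"x":0.29,"y":-0.01,"z":0.22,"wx":0,"wy":0,"wz":0,"gripper":-1},{"x":0.29,"y":-0.01,"z":0.29,"wx":0,"wy":0,"wz":0,"gripper":-1},{"x":0.29,"y":-0.01,"z":0.36,"wx":0,"wy":0,"wz":0,"gripper":-1},{"x":0.29,"y":-0.01,"z":0.43,"wx":0,"wy":0,"wz":0,"gripper":-1},{"x":0.29,"y":-0.01,"z":0.49,"wx":0,"wy":0,"wz":0,"gripper":-1},{"x":0.29,"y":-0.01,"z":0.54,"wx":0,"wy":0,"wz":0,"gripper":-1}]'
python3 -m jog '[{"x":0,"y":0,"z":0,"wx":0,"wy":0,"wz":0,"gripper":-1},{"x":0,"y":0,"z":0.01,"wx":0,"wy":0,"wz":0,"gripper":-1},{"x":0,"y":0,"z":0.01,"wx":0,"wy":0,"wz":0,"gripper":-1},{"x":0,"y":0,"z":-0.1,"wx":0,"wy":0,"wz":0,"gripper":-1},{"x":0,"y":0,"z":-0.2,"wx":0,"wy":0,"wz":0,"gripper":-1},{"x":0,"y":0,"z":-0.3,"wx":0,"wy":0,"wz":0,"gripper":-1},{"x":0,"y":0,"z":-0.42,"wx":0,"wy":0,"wz":0,"gripper":-1},{"x":0,"y":0,"z":-0.54,"wx":0,"wy":0,"wz":0,"gripper":-1},{"x":-0.1,"y":0,"z":-0.54,"wx":0,"wy":0,"wz":0,"gripper":1},{"x":-0.2,"y":0,"z":-0.54,"wx":0,"wy":0,"wz":0,"gripper":1}]'
python3 -c "
from h import *
crop('top',165,165,340,150,2.3,'t2')"
```

```text
t: 3.53
tool_pos: [0.5177, 0.3421, 0.0401]
ee_rot: [-179.9, 0.0, 87.2]
force: [-3.3, 0.6, 2.8]
width: -0.005
finger_force: 2.0
t: 4.37
tool_pos: [0.5168, 0.2856, 0.208]
ee_rot: [179.4, -0.2, 87.6]
force: [-0.2, -0.1, -0.8]
width: 0.274
finger_force: 0.0
```

View pics/t2.png

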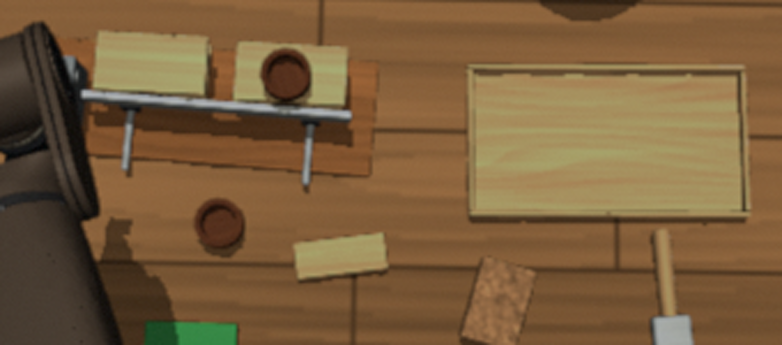

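The rail (crop (215,105)) still lies against the boards, so the lever sprang back. I'll push deeper.

```bash
python3 -m jog '[{"x":0.1,"y":0,"z":0,"wx":0,"wy":0,"wz":0,"gripper":-1},{"x":0.2,"y":0,"z":0.1,"wx":0,"wy":0,"wz":0,"gripper":-1},{"x":0.2,"y":0,"z":0.2,"wx":0,"wy":0,"wz":0,"gripper":-1},{"x":0.2,"y":0,"z":0.3,"wx":0,"wy":0,"wz":0,"gripper":-1},{"x":0.2,"y":0,"z":0.38,"wx":0,"wy":0,"wz":0,"gripper":-1},{"x":0.2,"y":0,"z":0.46,"wx":0,"wy":0,"wz":0,"gripper":-1},{"x":0.2,"y":0,"z":0.52,"wx":0,"wy":0,"wz":0,"gripper":-1},{"x":0.2,"y":0,"z":0.54,"wx":0,"wy":0,"wz":0,"gripper":-1},{"x":0.2,"y":0,"z":0.56,"wx":0,"wy":0,"wz":0,"gripper":-1},{"x":0.2,"y":0,"z":0.56,"wx":0,"wy":0,"wz":0,"gripper":-1}]'
python3 -m jog '[{"x":0,"y":0,"z":0.01,"wx":0,"wy":0,"wz":0,"gripper":-1},{"x":0,"y":0,"z":0.02,"wx":0,"wy":0,"wz":0,"gripper":-1},{"x":0,"y":0,"z":0.02,"wx":0,"wy":0,"wz":0,"gripper":-1},{"x":0,"y":0,"z":0.02,"wx":0,"wy":0,"wz":0,"gripper":-1},{"x":0,"y":0,"z":0.02,"wx":0,"wy":0,"wz":0,"gripper":-1},{"x":0,"y":0,"z":0.02,"wx":0,"wy":0,"wz":0,"gripper":-1},{"x":0,"y":0,"z":0.02,"wx":0,"wy":0,"wz":0,"gripper":-1},{"x":0,"y":0,"z":0.02,"wx":0,"wy":0,"wz":0,"gripper":-1},{"x":0,"y":0,"z":0.02,"wx":0,"wy":0,"wz":0,"gripper":-1},{"x":0,"y":0,"z":0.02,"wx":0,"wy":0,"wz":0,"gripper":-1}]'
python3 -c "
from h import *
cv2.imwrite('pics/t3.png',r.read_camera('top')[165:300,165:335,::-1].repeat(2,0).repeat(2,1))
crop('scene',290,200,180,150,2,'s3')
a=cv2.imread('pics/t3.png');b=cv2.imread('pics/s3.png');h=270
cv2.imwrite('pics/c3.png',np.hstack([a[:h],b[:h]]))"
```

```text
t: 5.25
tool_pos: [0.517, 0.3446, 0.0343]
ee_rot: [180.0, 0.0, 87.5]
force: [-1.6, -1.1, 1.1]
width: 0.003
finger_force: 0.8
t: 6.08
tool_pos: [0.5169, 0.3451, 0.0284]
ee_rot: [180.0, -0.0, 87.5]
force: [0.7, 0.1, 1.1]
width: 0.005
finger_force: 0.4
```

View pics/c3.png

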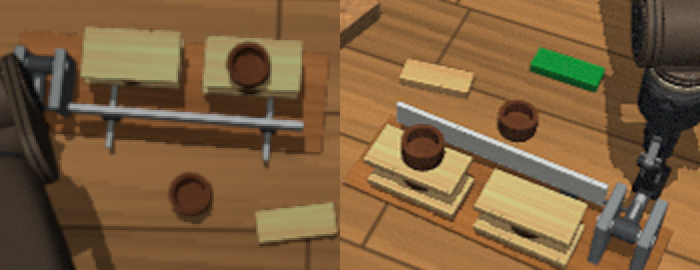

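The rail is now drawn well back (crop (180,118)) and the force has vanished, so the toggle has snapped over. Next is dish a2.

```bash
python3 -m jog '[{"x":0,"y":0,"z":-0.14,"wx":0,"wy":0,"wz":0,"gripper":-1},{"x":0,"y":0,"z":-0.28,"wx":0,"wy":0,"wz":0,"gripper":-1},{"x":0,"y":0,"z":-0.42,"wx":0,"wy":0,"wz":0,"gripper":1},{"x":-0.12,"y":0.05,"z":-0.5,"wx":0,"wy":0,"wz":0,"gripper":1},{"x":-0.25,"y":0.1,"z":-0.56,"wx":0,"wy":0,"wz":0,"gripper":1},{"x":-0.38,"y":0.15,"z":-0.56,"wx":0,"wy":0,"wz":0,"gripper":1},{"x":-0.51,"y":0.2,"z":-0.56,"wx":0,"wy":0,"wz":0,"gripper":1},{"x":-0.63,"y":0.25,"z":-0.56,"wx":0,"wy":0,"wz":0,"gripper":1},{"x":-0.75,"y":0.3,"z":-0.56,"wx":0,"wy":0,"wz":0,"gripper":1},{"x":-0.869,"y":0.345,"z":-0.56,"wx":0,"wy":0,"wz":0,"gripper":1}]' 40
python3 -c "
from h import *
rows([.609,.080,.072],87.5)
crop('top',165,165,170,130,3.4,'t4')"
```

```text
t: 7.02
tool_pos: [0.6088, 0.0781, 0.1961]
ee_rot: [-180.0, -0.0, 87.5]
force: [-0.3, 0.6, 0.3]
width: 0.999
finger_force: 0.0
shift [0.006 0.001 0.414] turn [-0.0002 -0.      0.    ] deg 0.0 pos [0.6088 0.0781 0.1961] rot [-180.    -0.    87.5]
```

View pics/t4.png

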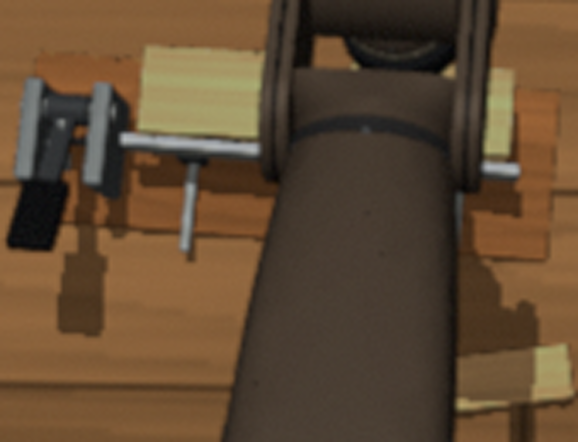

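The lever has sprung back up: paddle at (37,215), rail against the boards. I'll work out how far it got when pressed, from the earlier pictures.

```bash
python3 - <<'E'
from h import *
a=world('top',[(200.4,205.9),(317.8,215)],[.072]*2);b=world('top',[(199,218),(316,227.5)],[.072]*2)
print(a.round(4),b.round(4),(a-b).round(4))
o=np.array([.6186,.1535]);s=np.radians(-3.4)
R=np.array([[np.cos(s),-np.sin(s)],[np.sin(s),np.cos(s)]])
for q in(0,.85,1):
    t=.55-q;p=np.r_[o+R@[-.02-.1*np.cos(t),.185],.07+.1*np.sin(t)]
    print(q,p.round(4),pix('top',p),pix('scene',p))
print(pix('scene',[.517,.345,.028]))
s=cv2.imread('pics/s3.png');cv2.imwrite('pics/s3z.png',cv2.resize(s[60:,200:],None,fx=3,fy=3,interpolation=cv2.INTER_CUBIC)[:600])
E
```

```text
[[0.5885 0.3005 0.072 ]
 [0.5708 0.0108 0.072 ]] [[0.5583 0.3025 0.072 ]
 [0.5396 0.0147 0.072 ]] [[ 0.0302 -0.002   0.    ]
 [ 0.0311 -0.0038  0.    ]]
0 [0.5245 0.3444 0.1223] [[176.42995894 228.34813359]] [[447.59443684 275.42843773]]
0.85 [0.5142 0.345  0.0404] [[183.69240074 237.14706178]] [[443.04315535 293.54587829]]
1 [0.5197 0.3447 0.0265] [[185.16816181 235.71593804]] [[441.35240665 298.49410638]]
[[441.87182032 297.37927708]]
```

View pics/s3z.png

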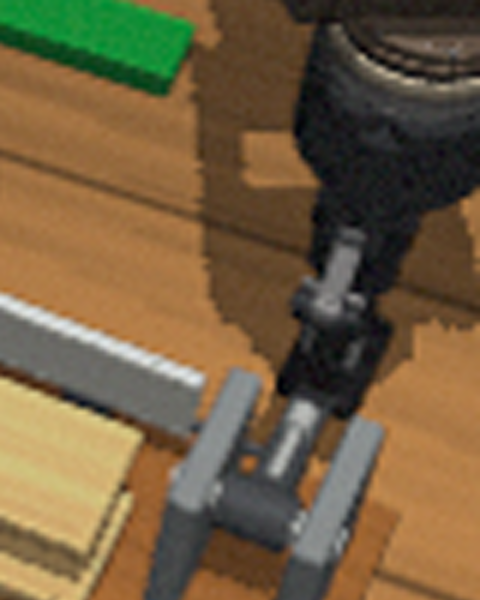

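The rail was only 31 mm back, so the lever stopped at about 0.7 and the toggle never snapped. I'll go deeper in small steps and watch the force.

```bash
python3 -m jog '[{"x":0.12,"y":-0.05,"z":0,"wx":0,"wy":0,"wz":0,"gripper":-1},{"x":0.25,"y":-0.1,"z":0,"wx":0,"wy":0,"wz":0,"gripper":-1},{"x":0.38,"y":-0.15,"z":0,"wx":0,"wy":0,"wz":0,"gripper":-1},{"x":0.51,"y":-0.2,"z":0,"wx":0,"wy":0,"wz":0,"gripper":-1},{"x":0.63,"y":-0.25,"z":0,"wx":0,"wy":0,"wz":0,"gripper":-1},{"x":0.75,"y":-0.3,"z":0,"wx":0,"wy":0,"wz":0,"gripper":-1},{"x":0.869,"y":-0.345,"z":0.03,"wx":0,"wy":0,"wz":0,"gripper":-1},{"x":0.869,"y":-0.345,"z":0.1,"wx":0,"wy":0,"wz":0,"gripper":-1},{"x":0.869,"y":-0.345,"z":0.2,"wx":0,"wy":0,"wz":0,"gripper":-1},{"x":0.869,"y":-0.345,"z":0.3,"wx":0,"wy":0,"wz":0,"gripper":-1}]' 
python3 -m jog '[{"x":0,"y":0,"z":0.05,"wx":0,"wy":0,"wz":0,"gripper":-1},{"x":0,"y":0,"z":0.1,"wx":0,"wy":0,"wz":0,"gripper":-1},{"x":0,"y":0,"z":0.15,"wx":0,"wy":0,"wz":0,"gripper":-1},{"x":0,"y":0,"z":0.2,"wx":0,"wy":0,"wz":0,"gripper":-1},{"x":0,"y":0,"z":0.24,"wx":0,"wy":0,"wz":0,"gripper":-1},{"x":0,"y":0,"z":0.25,"wx":0,"wy":0,"wz":0,"gripper":-1},{"x":0,"y":0,"z":0.26,"wx":0,"wy":0,"wz":0,"gripper":-1},{"x":0,"y":0,"z":0.27,"wx":0,"wy":0,"wz":0,"gripper":-1},{"x":0,"y":0,"z":0.28,"wx":0,"wy":0,"wz":0,"gripper":-1},{"x":0,"y":0,"z":0.28,"wx":0,"wy":0,"wz":0,"gripper":-1}]' 
python3 -m jog '[{"x":0,"y":0,"z":0.005,"wx":0,"wy":0,"wz":0,"gripper":-1},{"x":0,"y":0,"z":0.01,"wx":0,"wy":0,"wz":0,"gripper":-1},{"x":0,"y":0,"z":0.015,"wx":0,"wy":0,"wz":0,"gripper":-1},{"x":0,"y":0,"z":0.02,"wx":0,"wy":0,"wz":0,"gripper":-1},{"x":0,"y":0,"z":0.02,"wx":0,"wy":0,"wz":0,"gripper":-1},{"x":0,"y":0,"z":0.02,"wx":0,"wy":0,"wz":0,"gripper":-1},{"x":0,"y":0,"z":0.02,"wx":0,"wy":0,"wz":0,"gripper":-1},{"x":0,"y":0,"z":0.02,"wx":0,"wy":0,"wz":0,"gripper":-1},{"x":0,"y":0,"z":0.02,"wx":0,"wy":0,"wz":0,"gripper":-1},{"x":0,"y":0,"z":0.02,"wx":0,"wy":0,"wz":0,"gripper":-1}]'
python3 - <<'E'
from h import *
im=r.read_camera('top')
L=lambda v:[int(x) for x in v]
# rail profile along image column 230..245: bright gray rows
g=im[195:240,255:262].astype(int);sat=g.max(2)-g.min(2);br=g.mean(2)
print([(195+i,int(br[i].mean()),int(sat[i].mean())) for i in range(45) if sat[i].mean()<25])
E
```

```text
t: 7.9
tool_pos: [0.5163, 0.3465, 0.1061]
ee_rot: [179.9, -0.0, 87.6]
force: [0.3, -0.6, -0.9]
width: -0.003
finger_force: 0.0
t: 8.73
tool_pos: [0.5169, 0.3448, 0.022]
ee_rot: [180.0, 0.0, 87.5]
force: [0.6, -0.1, 0.6]
width: -0.002
finger_force: 0.0
t: 9.57
tool_pos: [0.5169, 0.345, 0.0164]
ee_rot: [180.0, -0.0, 87.5]
force: [-0.4, 0.3, 1.0]
width: 0.002
finger_force: 0.0
[(227, 154, 2), (228, 171, 7), (229, 136, 3), (230, 78, 3)]
```

```bash
python3 -m jog '[{"x":0,"y":0,"z":-0.14,"wx":0,"wy":0,"wz":0,"gripper":-1},{"x":0,"y":0,"z":-0.28,"wx":0,"wy":0,"wz":0,"gripper":-1},{"x":0,"y":0,"z":-0.42,"wx":0,"wy":0,"wz":0,"gripper":1},{"x":-0.12,"y":0.05,"z":-0.54,"wx":0,"wy":0,"wz":0,"gripper":1},{"x":-0.25,"y":0.1,"z":-0.6,"wx":0,"wy":0,"wz":0,"gripper":1},{"x":-0.38,"y":0.15,"z":-0.6,"wx":0,"wy":0,"wz":0,"gripper":1},{"x":-0.51,"y":0.2,"z":-0.6,"wx":0,"wy":0,"wz":0,"gripper":1},{"x":-0.63,"y":0.25,"z":-0.6,"wx":0,"wy":0,"wz":0,"gripper":1},{"x":-0.75,"y":0.3,"z":-0.6,"wx":0,"wy":0,"wz":0,"gripper":1},{"x":-0.869,"y":0.345,"z":-0.6,"wx":0,"wy":0,"wz":0,"gripper":1}]' 40
python3 - <<'E'
from h import *
im=r.read_camera('top')
for c in(210,220,235):
    g=im[195:240,c:c+5].astype(int);sat=g.max(2)-g.min(2);br=g.mean(2)
    print([(195+i,int(br[i].mean())) for i in range(45) if sat[i].mean()<25])
rows([.609,.080,.072],87.5)
E
```

```text
t: 10.45
tool_pos: [0.6076, 0.0832, 0.1968]
ee_rot: [179.9, -0.0, 87.5]
force: [1.0, 0.4, -0.5]
width: 1.003
finger_force: 0.0
[(223, 149), (224, 171), (225, 163), (226, 106), (227, 56)]
[(208, 61), (209, 65), (210, 67), (211, 67), (212, 66), (213, 64), (214, 65), (215, 86), (216, 96), (217, 99), (223, 99), (224, 150), (225, 170), (226, 145), (227, 90), (228, 46), (229, 27), (230, 33)]
[(225, 149), (226, 172), (227, 163), (228, 106), (229, 57)]
shift [ 0.016 -0.005  0.415] turn [ 0.0009  0.0017 -0.0017] deg 0.5 pos [0.61   0.0758 0.1967] rot [179.8   0.3  87.2]
```

The lever holds: with the tool away, the rail stays back (rows 224–227). Now I pick dish a2.

```bash
python3 -m jog '[{"x":0.008,"y":0,"z":0.06,"wx":0,"wy":0,"wz":0,"gripper":1},{"x":0.008,"y":0,"z":0.14,"wx":0,"wy":0,"wz":0,"gripper":1},{"x":0.008,"y":0,"z":0.22,"wx":0,"wy":0,"wz":0,"gripper":1},{"x":0.008,"y":0,"z":0.3,"wx":0,"wy":0,"wz":0,"gripper":1},{"x":0.008,"y":0,"z":0.36,"wx":0,"wy":0,"wz":0,"gripper":1},{"x":0.008,"y":0,"z":0.4,"wx":0,"wy":0,"wz":0,"gripper":1},{"x":0.008,"y":0,"z":0.413,"wx":0,"wy":0,"wz":0,"gripper":1},{"x":0.008,"y":0,"z":0.413,"wx":0,"wy":0,"wz":0,"gripper":1},{"x":0.008,"y":0,"z":0.413,"wx":0,"wy":0,"wz":0,"gripper":-0.2},{"x":0.008,"y":0,"z":0.413,"wx":0,"wy":0,"wz":0,"gripper":-1}]' 25
python3 -m jog '[{"x":0,"y":0,"z":0,"wx":0,"wy":0,"wz":0,"gripper":-1},{"x":0,"y":0,"z":0,"wx":0,"wy":0,"wz":0,"gripper":-1},{"x":0,"y":0,"z":0,"wx":0,"wy":0,"wz":0,"gripper":-1},{"x":0,"y":0,"z":0,"wx":0,"wy":0,"wz":0,"gripper":-1},{"x":0,"y":0,"z":0,"wx":0,"wy":0,"wz":0,"gripper":-1},{"x":0,"y":0,"z":-0.05,"wx":0,"wy":0,"wz":0,"gripper":-1},{"x":0,"y":0,"z":-0.12,"wx":0,"wy":0,"wz":0,"gripper":-1},{"x":0,"y":0,"z":-0.2,"wx":0,"wy":0,"wz":0,"gripper":-1},{"x":0,"y":0,"z":-0.2,"wx":0,"wy":0,"wz":0,"gripper":-1},{"x":0,"y":0,"z":-0.2,"wx":0,"wy":0,"wz":0,"gripper":-1}]'
python3 - <<'E'
from h import *
crop('scene',270,180,190,150,2.5,'s5')
rows([.554,-.375,.13],87.5)
E
```

```text
t: 11.33
tool_pos: [0.6086, 0.0876, 0.0743]
ee_rot: [179.8, -0.0, 87.5]
force: [0.8, 0.5, 1.2]
width: 0.744
finger_force: 0.0
t: 12.17
tool_pos: [0.6086, 0.0875, 0.1344]
ee_rot: [179.8, -0.0, 87.5]
force: [0.2, 0.1, -0.2]
width: -0.002
finger_force: 0.0
shift [-1.548 -0.111  0.008] turn [ 0.0002 -0.      0.    ] deg 0.0 pos [0.6074 0.0875 0.1326] rot [180.   -0.   87.5]
```

View pics/s5.png

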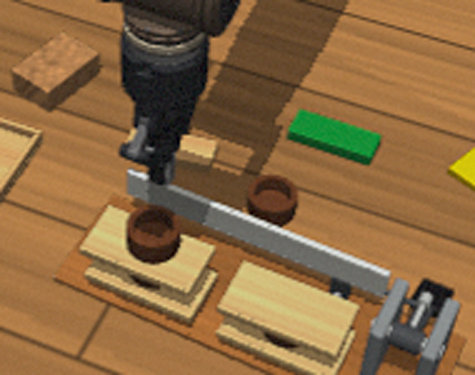

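```bash
python3 - <<'E'
from h import *
o=r.observe();print(o['tool_pos'],o['ee_rot'],o['joints'].round(2))
P=o['tool_pos'];print(pix('scene',P),pix('scene',P+[0,0,.019]),pix('scene',[.609,.08,.104]),pix('scene',[.609,.08,.074]))
crop('scene',300,190,80,100,6,'s6')
E
```

```text
[0.60737773 0.08747951 0.13258688] [ 1.79958734e+02 -1.83726964e-03  8.75019152e+01] [ -1.27  12.1  102.44   0.    65.41   1.23]
[[333.67211374 262.03201394]] [[333.79914346 256.77695291]] [[330.41453599 269.19251123]] [[330.28013655 276.9862935 ]]
```

View pics/s6.png

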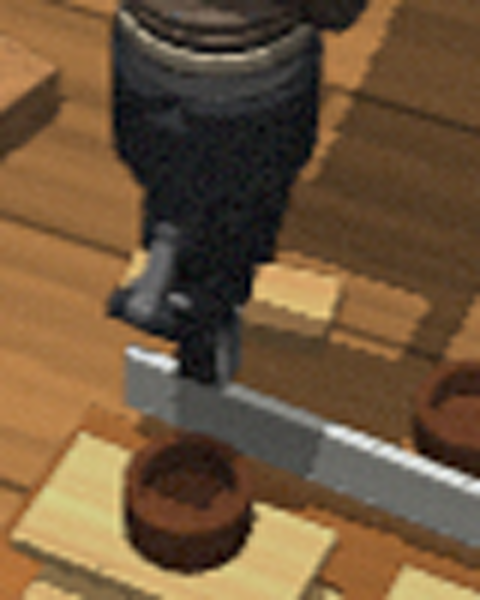

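The shut tips show at about (334,254), but the reported TCP projects to (334,262). The tips are really some 28–30 mm higher than reported, which fits the lever and the missed grasp. I'll check this against the start picture.

```bash
python3 - <<'E'
from h import *
P=np.array([.2951,-.6063,.195]);y=np.array([.438,-.899,0])
for dz in(0,.013,.030,.043): print(dz,pix('scene',[P+y*.0425+[0,0,dz],P-y*.0425+[0,0,dz],P+y*.05+[0,0,dz],P-y*.05+[0,0,dz]]).round(1).tolist())
im=cv2.imread('pics/scene0.png');c=cv2.resize(im[40:110,120:200],None,fx=6,fy=6,interpolation=cv2.INTER_CUBIC)
cv2.imwrite('pics/s0z.png',np.clip(c.astype(int)*2,0,255).astype(np.uint8))
E
```

```text
0 [[154.7, 107.3], [182.7, 107.1], [152.3, 107.3], [185.1, 107.1]]
0.013 [[153.7, 103.5], [181.8, 103.3], [151.2, 103.5], [184.3, 103.3]]
0.03 [[152.3, 98.5], [180.6, 98.3], [149.8, 98.5], [183.1, 98.3]]
0.043 [[151.2, 94.6], [179.7, 94.4], [148.7, 94.6], [182.2, 94.4]]
```

View pics/s0z.png

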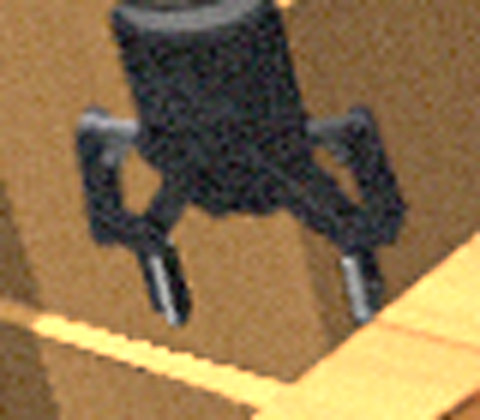

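The same 30 mm shows at the start, so the true tip is reported z + 0.030. I'll apply that and pick a2 again.

```bash
sed -i 's/d=R.inv().apply(np.array(pos)-o/d=R.inv().apply(np.array(pos)-[0,0,.03]-o/; s/"""shift/"""pos: TRUE tip pos (=reported z+.03); shift/' h.py
python3 -m jog '[{"x":-0.025,"y":0.006,"z":0,"wx":0,"wy":0,"wz":0,"gripper":1},{"x":-0.025,"y":0.006,"z":0,"wx":0,"wy":0,"wz":0,"gripper":1},{"x":-0.025,"y":0.006,"z":0,"wx":0,"wy":0,"wz":0,"gripper":1},{"x":-0.025,"y":0.006,"z":0,"wx":0,"wy":0,"wz":0,"gripper":1},{"x":-0.025,"y":0.006,"z":0,"wx":0,"wy":0,"wz":0,"gripper":1},{"x":-0.025,"y":0.006,"z":0.08,"wx":0,"wy":0,"wz":0,"gripper":1},{"x":-0.025,"y":0.006,"z":0.16,"wx":0,"wy":0,"wz":0,"gripper":1},{"x":-0.025,"y":0.006,"z":0.24,"wx":0,"wy":0,"wz":0,"gripper":1},{"x":-0.025,"y":0.006,"z":0.302,"wx":0,"wy":0,"wz":0,"gripper":1},{"x":-0.025,"y":0.006,"z":0.302,"wx":0,"wy":0,"wz":0,"gripper":1}]' 25
python3 -m jog '[{"x":0,"y":0,"z":0,"wx":0,"wy":0,"wz":0,"gripper":-1},{"x":0,"y":0,"z":0,"wx":0,"wy":0,"wz":0,"gripper":-1},{"x":0,"y":0,"z":0,"wx":0,"wy":0,"wz":0,"gripper":-1},{"x":0,"y":0,"z":0,"wx":0,"wy":0,"wz":0,"gripper":-1},{"x":0,"y":0,"z":0,"wx":0,"wy":0,"wz":0,"gripper":-1},{"x":0,"y":0,"z":0,"wx":0,"wy":0,"wz":0,"gripper":-1},{"x":0,"y":0,"z":-0.04,"wx":0,"wy":0,"wz":0,"gripper":-1},{"x":0,"y":0,"z":-0.1,"wx":0,"wy":0,"wz":0,"gripper":-1},{"x":0,"y":0,"z":-0.17,"wx":0,"wy":0,"wz":0,"gripper":-1},{"x":0,"y":0,"z":-0.22,"wx":0,"wy":0,"wz":0,"gripper":-1}]'
python3 - <<'E'
from h import *
rows([.554,-.375,.12],87.5)
E
```

```text
t: 13.1
tool_pos: [0.6049, 0.0801, 0.0368]
ee_rot: [-179.5, 0.0, 87.5]
force: [-0.9, 0.3, -0.6]
width: 1.004
finger_force: 0.0
t: 13.93
tool_pos: [0.6088, 0.0799, 0.1096]
ee_rot: [180.0, 0.0, 87.5]
force: [0.3, 0.2, -0.4]
width: 0.62
finger_force: 26.8
shift [-1.523 -0.117  0.065] turn [0.0002 0.     0.    ] deg 0.0 pos [0.6088 0.0799 0.1096] rot [180.    0.   87.5]
```

```bash
python3 -m jog '[{"x":-0.1,"y":-0.008,"z":-0.05,"wx":0,"wy":0,"wz":0,"gripper":-1},{"x":-0.22,"y":-0.02,"z":-0.05,"wx":0,"wy":0,"wz":0,"gripper":-1},{"x":-0.35,"y":-0.03,"z":-0.05,"wx":0,"wy":0,"wz":0,"gripper":-1},{"x":-0.48,"y":-0.04,"z":-0.05,"wx":0,"wy":0,"wz":0,"gripper":-1},{"x":-0.61,"y":-0.05,"z":-0.05,"wx":0,"wy":0,"wz":0,"gripper":-1},{"x":-0.74,"y":-0.06,"z":-0.05,"wx":0,"wy":0,"wz":0,"gripper":-1},{"x":-0.87,"y":-0.07,"z":-0.05,"wx":0,"wy":0,"wz":0,"gripper":-1},{"x":-1,"y":-0.08,"z":-0.05,"wx":0,"wy":0,"wz":0,"gripper":-1},{"x":-1,"y":-0.117,"z":-0.05,"wx":0,"wy":0,"wz":0,"gripper":-1},{"x":-1,"y":-0.117,"z":-0.05,"wx":0,"wy":0,"wz":0,"gripper":-1}]'
python3 -m jog '[{"x":-0.12,"y":0,"z":0,"wx":0,"wy":0,"wz":0,"gripper":-1},{"x":-0.24,"y":0,"z":0,"wx":0,"wy":0,"wz":0,"gripper":-1},{"x":-0.36,"y":0,"z":0,"wx":0,"wy":0,"wz":0,"gripper":-1},{"x":-0.46,"y":0,"z":0,"wx":0,"wy":0,"wz":0,"gripper":-1},{"x":-0.523,"y":0,"z":0.05,"wx":0,"wy":0,"wz":0,"gripper":-1},{"x":-0.523,"y":0,"z":0.15,"wx":0,"wy":0,"wz":0,"gripper":-1},{"x":-0.523,"y":0,"z":0.25,"wx":0,"wy":0,"wz":0,"gripper":-1},{"x":-0.523,"y":0,"z":0.35,"wx":0,"wy":0,"wz":0,"gripper":-1},{"x":-0.523,"y":0,"z":0.42,"wx":0,"wy":0,"wz":0,"gripper":-1},{"x":-0.523,"y":0,"z":0.42,"wx":0,"wy":0,"wz":0,"gripper":-1}]'
python3 - <<'E'
from h import *
rows([.554,-.375,.0075],87.5);print(r.observe()['force'])
im=cv2.cvtColor(r.read_camera('top'),cv2.COLOR_RGB2HSV)
print(im[262,260],im[258,256],im[270,300],im[262,240])
E
```

```text
t: 14.77
tool_pos: [0.5588, -0.2201, 0.1227]
ee_rot: [-179.9, -0.0, 87.3]
force: [-0.5, 0.1, 0.1]
width: 0.623
finger_force: 26.8
t: 15.6
tool_pos: [0.5506, -0.3703, -0.0097]
ee_rot: [-179.5, -0.5, 87.6]
force: [-0.7, 0.8, -1.4]
width: 0.62
finger_force: 26.8
shift [-0.016  0.013  0.043] turn [-0.0029 -0.0026  0.0004] deg 0.7 pos [ 0.5506 -0.3703 -0.0097] rot [-179.5   -0.5   87.6]
[-0.69821643  0.76948987 -1.37395274]
[ 10 169  89] [ 10 172  77] [ 23 107 158] [ 15 146 133]
```

```bash
python3 -m jog '[{"x":0,"y":0,"z":0.015,"wx":0,"wy":0,"wz":0,"gripper":-1},{"x":0,"y":0,"z":0.03,"wx":0,"wy":0,"wz":0,"gripper":-1},{"x":0,"y":0,"z":0.042,"wx":0,"wy":0,"wz":0,"gripper":-1},{"x":0,"y":0,"z":0.042,"wx":0,"wy":0,"wz":0,"gripper":-1},{"x":0,"y":0,"z":0.042,"wx":0,"wy":0,"wz":0,"gripper":-1},{"x":0,"y":0,"z":0.042,"wx":0,"wy":0,"wz":0,"gripper":0.8},{"x":0,"y":0,"z":0.042,"wx":0,"wy":0,"wz":0,"gripper":0.8},{"x":0,"y":0,"z":0.042,"wx":0,"wy":0,"wz":0,"gripper":0.8},{"x":0,"y":0,"z":0.0,"wx":0,"wy":0,"wz":0,"gripper":1},{"x":0,"y":0,"z":-0.1,"wx":0,"wy":0,"wz":0,"gripper":1}]'
python3 -m jog '[{"x":0,"y":0,"z":-0.1,"wx":0,"wy":0,"wz":0,"gripper":1},{"x":0.1,"y":0,"z":-0.2,"wx":0,"wy":0,"wz":0,"gripper":1},{"x":0.2,"y":0,"z":-0.3,"wx":0,"wy":0,"wz":0,"gripper":1},{"x":0.33,"y":0,"z":-0.3,"wx":0,"wy":0,"wz":0,"gripper":1},{"x":0.46,"y":0,"z":-0.3,"wx":0,"wy":0,"wz":0,"gripper":1},{"x":0.59,"y":0,"z":-0.3,"wx":0,"wy":0,"wz":0,"gripper":1},{"x":0.72,"y":0,"z":-0.3,"wx":0,"wy":0,"wz":0,"gripper":1},{"x":0.85,"y":0,"z":-0.3,"wx":0,"wy":0,"wz":0,"gripper":1},{"x":1,"y":0,"z":-0.3,"wx":0,"wy":0,"wz":0,"gripper":1},{"x":1,"y":0,"z":-0.3,"wx":0,"wy":0,"wz":0,"gripper":1}]'
cat >> h.py <<'E'
def dishes():
    h=cv2.cvtColor(r.read_camera('top'),cv2.COLOR_RGB2HSV)
    m=((h[:,:,0]<13)&(h[:,:,1]>140)&(h[:,:,2]>45)&(h[:,:,2]<120)).astype(np.uint8)
    m[:180]=0;m[310:]=0;m[:,:165]=0;m[:,510:]=0
    n,_,s,c=cv2.connectedComponentsWithStats(cv2.morphologyEx(m,cv2.MORPH_OPEN,np.ones((3,3))))
    for i in range(1,n):
        if s[i,4]>60: print('dish? px',c[i].round(1),s[i].tolist(),[(z,world('top',[c[i]],[z])[0,:2].round(4).tolist()) for z in(.025,.03,.06)])
E
python3 - <<'E'
from h import *
dishes();rows([.4575,.153,.15],87.5)
E
```

```text
t: 16.48
tool_pos: [0.5508, -0.3724, 0.0228]
ee_rot: [-179.6, -0.4, 87.5]
force: [-0.3, -0.2, -0.3]
width: 0.998
finger_force: 0.0
t: 17.32
tool_pos: [0.5666, -0.0694, 0.1179]
ee_rot: [180.0, -0.1, 87.8]
force: [0.0, -0.8, -0.2]
width: 1.004
finger_force: 0.0
dish? px [468.4 229.1] [460, 221, 18, 17, 233] [(0.025, [0.5491, -0.3708]), (0.03, [0.5484, -0.3696]), (0.06, [0.5439, -0.3623])]
dish? px [260.6 263. ] [250, 252, 21, 21, 296] [(0.025, [0.4542, 0.1526]), (0.03, [0.4538, 0.152]), (0.06, [0.4512, 0.149])]
shift [ 0.734 -0.393 -0.007] turn [ 0.0003 -0.0002  0.0017] deg 0.3 pos [ 0.5668 -0.0715  0.118 ] rot [179.9  -0.   87.8]
```

```bash
python3 -m jog '[{"x":0.1,"y":-0.05,"z":0,"wx":0,"wy":0,"wz":0,"gripper":1},{"x":0.22,"y":-0.11,"z":0,"wx":0,"wy":0,"wz":0,"gripper":1},{"x":0.34,"y":-0.18,"z":0,"wx":0,"wy":0,"wz":0,"gripper":1},{"x":0.46,"y":-0.24,"z":0,"wx":0,"wy":0,"wz":0,"gripper":1},{"x":0.58,"y":-0.3,"z":0,"wx":0,"wy":0,"wz":0,"gripper":1},{"x":0.68,"y":-0.37,"z":0,"wx":0,"wy":0,"wz":0,"gripper":1},{"x":0.734,"y":-0.395,"z":0.05,"wx":0,"wy":0,"wz":0,"gripper":1},{"x":0.734,"y":-0.395,"z":0.15,"wx":0,"wy":0,"wz":0,"gripper":1},{"x":0.734,"y":-0.395,"z":0.25,"wx":0,"wy":0,"wz":0,"gripper":1},{"x":0.734,"y":-0.395,"z":0.25,"wx":0,"wy":0,"wz":0,"gripper":1}]' 25
python3 -c "
from h import *
rows([.456,.153,.002],87.5)"
```

```text
t: 18.2
tool_pos: [0.4538, 0.1488, 0.0372]
ee_rot: [-179.4, 0.1, 87.5]
force: [-0.8, -0.6, -0.3]
width: 1.002
finger_force: 0.0
shift [0.015 0.009 0.217] turn [-0.0032  0.0006  0.    ] deg 0.6 pos [0.4538 0.1488 0.0372] rot [-1.794e+02  1.000e-01  8.750e+01]
```

```bash
python3 -m jog '[{"x":0.005,"y":0.004,"z":0.08,"wx":0,"wy":0,"wz":0,"gripper":1},{"x":0.005,"y":0.004,"z":0.16,"wx":0,"wy":0,"wz":0,"gripper":1},{"x":0.005,"y":0.004,"z":0.22,"wx":0,"wy":0,"wz":0,"gripper":1},{"x":0.005,"y":0.004,"z":0.235,"wx":0,"wy":0,"wz":0,"gripper":1},{"x":0.005,"y":0.004,"z":0.235,"wx":0,"wy":0,"wz":0,"gripper":-1},{"x":0.005,"y":0.004,"z":0.235,"wx":0,"wy":0,"wz":0,"gripper":-1},{"x":0.005,"y":0.004,"z":0.235,"wx":0,"wy":0,"wz":0,"gripper":-1},{"x":0.005,"y":0.004,"z":0.235,"wx":0,"wy":0,"wz":0,"gripper":-1},{"x":0.005,"y":0.004,"z":0.235,"wx":0,"wy":0,"wz":0,"gripper":-1},{"x":0.005,"y":0.004,"z":0.235,"wx":0,"wy":0,"wz":0,"gripper":-1}]' 25
python3 -m jog '[{"x":0,"y":0,"z":-0.06,"wx":0,"wy":0,"wz":0,"gripper":-1},{"x":0,"y":0.02,"z":-0.16,"wx":0,"wy":0,"wz":0,"gripper":-1},{"x":0,"y":0.04,"z":-0.28,"wx":0,"wy":0,"wz":0,"gripper":-1},{"x":-0.08,"y":0.06,"z":-0.36,"wx":0,"wy":0,"wz":0,"gripper":-1},{"x":-0.2,"y":0.1,"z":-0.36,"wx":0,"wy":0,"wz":0,"gripper":-1},{"x":-0.33,"y":0.15,"z":-0.36,"wx":0,"wy":0,"wz":0,"gripper":-1},{"x":-0.46,"y":0.18,"z":-0.36,"wx":0,"wy":0,"wz":0,"gripper":-1},{"x":-0.58,"y":0.22,"z":-0.36,"wx":0,"wy":0,"wz":0,"gripper":-1},{"x":-0.7,"y":0.26,"z":-0.36,"wx":0,"wy":0,"wz":0,"gripper":-1},{"x":-0.7,"y":0.26,"z":-0.36,"wx":0,"wy":0,"wz":0,"gripper":-1}]'
python3 -c "
from h import *
rows([.552,-.303,.0085],87.5)"
```

```text
t: 19.03
tool_pos: [0.4613, 0.1511, -0.0269]
ee_rot: [179.8, 0.0, 87.5]
force: [0.7, -2.8, 6.2]
width: 0.622
finger_force: 26.8
t: 19.87
tool_pos: [0.5302, -0.0677, 0.0804]
ee_rot: [179.8, 0.2, 87.2]
force: [-0.4, -0.7, -0.2]
width: 0.62
finger_force: 26.6
shift [-0.779  0.11   0.342] turn [ 0.0011  0.0009 -0.0017] deg 0.4 pos [ 0.5302 -0.0677  0.0804] rot [179.8   0.2  87.2]
```

```bash
python3 -m jog '[{"x":-0.12,"y":0.02,"z":0,"wx":0,"wy":0,"wz":0,"gripper":-1},{"x":-0.25,"y":0.04,"z":0,"wx":0,"wy":0,"wz":0,"gripper":-1},{"x":-0.38,"y":0.06,"z":0,"wx":0,"wy":0,"wz":0,"gripper":-1},{"x":-0.51,"y":0.08,"z":0,"wx":0,"wy":0,"wz":0,"gripper":-1},{"x":-0.64,"y":0.1,"z":0,"wx":0,"wy":0,"wz":0,"gripper":-1},{"x":-0.75,"y":0.105,"z":0.05,"wx":0,"wy":0,"wz":0,"gripper":-1},{"x":-0.779,"y":0.105,"z":0.15,"wx":0,"wy":0,"wz":0,"gripper":-1},{"x":-0.779,"y":0.105,"z":0.25,"wx":0,"wy":0,"wz":0,"gripper":-1},{"x":-0.779,"y":0.105,"z":0.3,"wx":0,"wy":0,"wz":0,"gripper":-1},{"x":-0.779,"y":0.105,"z":0.3,"wx":0,"wy":0,"wz":0,"gripper":-1}]' 25
python3 -c "
from h import *
rows([.552,-.303,.0095],87.5)"
```

```text
t: 20.7
tool_pos: [0.5457, -0.2941, -0.0159]
ee_rot: [-179.5, -0.3, 87.5]
force: [-0.8, -0.2, -0.1]
width: 0.619
finger_force: 26.5
shift [-0.029  0.022  0.015] turn [-0.0026 -0.0019 -0.0002] deg 0.6 pos [ 0.5457 -0.2941 -0.0159] rot [-179.5   -0.3   87.5]
```

```bash
python3 -m jog '[{"x":0,"y":0,"z":0.01,"wx":0,"wy":0,"wz":0,"gripper":-1},{"x":0,"y":0,"z":0.02,"wx":0,"wy":0,"wz":0,"gripper":-1},{"x":0,"y":0,"z":0.035,"wx":0,"wy":0,"wz":0,"gripper":-1},{"x":0,"y":0,"z":0.035,"wx":0,"wy":0,"wz":0,"gripper":-1},{"x":0,"y":0,"z":0.035,"wx":0,"wy":0,"wz":0,"gripper":-1},{"x":0,"y":0,"z":0.035,"wx":0,"wy":0,"wz":0,"gripper":0.8},{"x":0,"y":0,"z":0.035,"wx":0,"wy":0,"wz":0,"gripper":0.8},{"x":0,"y":0,"z":0.035,"wx":0,"wy":0,"wz":0,"gripper":0.8},{"x":0,"y":0,"z":0.0,"wx":0,"wy":0,"wz":0,"gripper":1},{"x":0,"y":0,"z":-0.1,"wx":0,"wy":0,"wz":0,"gripper":1}]'
python3 -m jog '[{"x":0,"y":0,"z":-0.1,"wx":0,"wy":0,"wz":0,"gripper":1},{"x":0.1,"y":0,"z":-0.2,"wx":0,"wy":0,"wz":0,"gripper":1},{"x":0.2,"y":0.03,"z":-0.3,"wx":0,"wy":0,"wz":0,"gripper":1},{"x":0.33,"y":0.06,"z":-0.32,"wx":0,"wy":0,"wz":0,"gripper":1},{"x":0.46,"y":0.1,"z":-0.32,"wx":0,"wy":0,"wz":0,"gripper":1},{"x":0.59,"y":0.14,"z":-0.32,"wx":0,"wy":0,"wz":0,"gripper":1},{"x":0.7,"y":0.16,"z":-0.32,"wx":0,"wy":0,"wz":0,"gripper":1},{"x":0.8,"y":0.17,"z":-0.32,"wx":0,"wy":0,"wz":0,"gripper":1},{"x":0.8,"y":0.17,"z":-0.32,"wx":0,"wy":0,"wz":0,"gripper":1},{"x":0.8,"y":0.17,"z":-0.32,"wx":0,"wy":0,"wz":0,"gripper":1}]'
cat >> h.py <<'E'
def boards(x0,x1,y0,y1,z,thr=None):
    """min-area rectangles of pale plywood in top view region, as world at height z"""
    h=cv2.cvtColor(r.read_camera('top'),cv2.COLOR_RGB2HSV)
    m=((h[:,:,0]>=18)&(h[:,:,0]<35)&(h[:,:,1]<150)&(h[:,:,2]>140)).astype(np.uint8)
    k=np.zeros_like(m);k[y0:y1,x0:x1]=1;m*=k
    for c in cv2.findContours(m,cv2.RETR_EXTERNAL,cv2.CHAIN_APPROX_NONE)[0]:
        if cv2.contourArea(c)<200: continue
        W=world('top',c.reshape(-1,2)+0.0,np.full(len(c),z))[:,:2]
        (cx,cy),(w,l),a=cv2.minAreaRect((W*1000).astype(np.float32))
        if w<l: a=a-90
        print('board ctr',round(cx/1000,4),round(cy/1000,4),'size',round(w),round(l),'long-side dir deg',round(a%180,1),'px',c.reshape(-1,2).min(0),c.reshape(-1,2).max(0))
E
python3 - <<'E'
from h import *
dishes();boards(200,330,170,300,.074)
rows([.614,.0768,.12],88)
E
```

```text
t: 21.53
tool_pos: [0.546, -0.2943, 0.0153]
ee_rot: [-179.5, -0.3, 87.5]
force: [-0.7, -0.4, -1.3]
width: 1.0
finger_force: 0.0
t: 22.37
tool_pos: [0.611, -0.0577, 0.1162]
ee_rot: [180.0, 0.0, 87.7]
force: [-0.2, -0.1, 0.0]
width: 0.998
finger_force: 0.0
dish? px [468.4 229.2] [460, 221, 18, 17, 231] [(0.025, [0.5488, -0.3707]), (0.03, [0.548, -0.3695]), (0.06, [0.5436, -0.3622])]
dish? px [436.9 230.5] [428, 222, 20, 17, 243] [(0.025, [0.5442, -0.2907]), (0.03, [0.5435, -0.2897]), (0.06, [0.5391, -0.2841])]
board ctr 0.6156 0.0801 size 68 118 long-side dir deg 91.0 px [266 183] [314 210]
board ctr 0.6257 0.2288 size 120 63 long-side dir deg 88.1 px [205 178] [255 205]
shift [ 0.455 -0.009  0.086] turn [ 0.0002  0.0002 -0.0027] deg 0.5 pos [ 0.6109 -0.0597  0.1159] rot [180.    0.   87.5]
```

```bash
python3 -m jog '[{"x":0.12,"y":0,"z":0,"wx":0,"wy":0,"wz":-0.0027,"gripper":1},{"x":0.24,"y":0,"z":0,"wx":0,"wy":0,"wz":-0.0027,"gripper":1},{"x":0.34,"y":-0.005,"z":0,"wx":0,"wy":0,"wz":-0.0027,"gripper":1},{"x":0.376,"y":-0.005,"z":0,"wx":0,"wy":0,"wz":-0.0027,"gripper":1},{"x":0.376,"y":-0.005,"z":0,"wx":0,"wy":0,"wz":-0.0027,"gripper":1},{"x":0.376,"y":-0.005,"z":0.06,"wx":0,"wy":0,"wz":-0.0027,"gripper":1},{"x":0.376,"y":-0.005,"z":0.14,"wx":0,"wy":0,"wz":-0.0027,"gripper":1},{"x":0.376,"y":-0.005,"z":0.22,"wx":0,"wy":0,"wz":-0.0027,"gripper":1},{"x":0.376,"y":-0.005,"z":0.3,"wx":0,"wy":0,"wz":-0.0027,"gripper":1},{"x":0.376,"y":-0.005,"z":0.333,"wx":0,"wy":0,"wz":-0.0027,"gripper":1}]' 40
python3 -m jog '[{"x":0,"y":0,"z":0,"wx":0,"wy":0,"wz":0,"gripper":1},{"x":0,"y":0,"z":0,"wx":0,"wy":0,"wz":0,"gripper":-1},{"x":0,"y":0,"z":0,"wx":0,"wy":0,"wz":0,"gripper":-1},{"x":0,"y":0,"z":0,"wx":0,"wy":0,"wz":0,"gripper":-1},{"x":0,"y":0,"z":0,"wx":0,"wy":0,"wz":0,"gripper":-1},{"x":0,"y":0,"z":0,"wx":0,"wy":0,"wz":0,"gripper":-1},{"x":0,"y":0,"z":0,"wx":0,"wy":0,"wz":0,"gripper":-1},{"x":0,"y":0,"z":-0.06,"wx":0,"wy":0,"wz":0,"gripper":-1},{"x":0,"y":0,"z":-0.14,"wx":0,"wy":0,"wz":0,"gripper":-1},{"x":0,"y":0,"z":-0.24,"wx":0,"wy":0,"wz":0,"gripper":-1}]'
python3 - <<'E'
from h import *
boards(200,330,170,300,.074+.072)
rows([.4227+.139*.025,.0203-.99*.025,.12],98)
E
```

```text
t: 23.3
tool_pos: [0.6119, 0.0512, 0.0118]
ee_rot: [-179.7, 0.0, 87.9]
force: [-0.5, -0.3, -0.3]
width: 1.007
finger_force: 0.0
t: 24.13
tool_pos: [0.6117, 0.0541, 0.0854]
ee_rot: [-179.6, -0.0, 88.0]
force: [0.4, 0.6, -1.0]
width: 0.739
finger_force: 44.2
board ctr 0.6109 0.2174 size 114 60 long-side dir deg 88.1 px [205 178] [255 205]
shift [-0.216 -0.629  0.009] turn [ 0.0024  0.0002 -0.0555] deg 10.0 pos [0.6171 0.0539 0.0942] rot [179.6  -0.   88. ]
```

```bash
python3 -m jog '[{"x":-0.02,"y":-0.07,"z":-0.02,"wx":0,"wy":0,"wz":-0.01,"gripper":-1},{"x":-0.05,"y":-0.16,"z":-0.02,"wx":0,"wy":0,"wz":-0.02,"gripper":-1},{"x":-0.09,"y":-0.26,"z":-0.02,"wx":0,"wy":0,"wz":-0.03,"gripper":-1},{"x":-0.13,"y":-0.36,"z":-0.02,"wx":0,"wy":0,"wz":-0.04,"gripper":-1},{"x":-0.16,"y":-0.46,"z":-0.02,"wx":0,"wy":0,"wz":-0.05,"gripper":-1},{"x":-0.19,"y":-0.54,"z":-0.02,"wx":0,"wy":0,"wz":-0.0555,"gripper":-1},{"x":-0.216,"y":-0.6,"z":-0.02,"wx":0,"wy":0,"wz":-0.0555,"gripper":-1},{"x":-0.216,"y":-0.62,"z":-0.02,"wx":0,"wy":0,"wz":-0.0555,"gripper":-1},{"x":-0.216,"y":-0.62,"z":0.05,"wx":0,"wy":0,"wz":-0.0555,"gripper":-1},{"x":-0.216,"y":-0.62,"z":0.12,"wx":0,"wy":0,"wz":-0.0555,"gripper":-1}]'
python3 -m jog '[{"x":0,"y":0,"z":0.05,"wx":0,"wy":0,"wz":0,"gripper":-1},{"x":0,"y":0,"z":0.1,"wx":0,"wy":0,"wz":0,"gripper":-1},{"x":0,"y":0,"z":0.15,"wx":0,"wy":0,"wz":0,"gripper":-1},{"x":0,"y":0,"z":0.18,"wx":0,"wy":0,"wz":0,"gripper":-1},{"x":0,"y":0,"z":0.18,"wx":0,"wy":0,"wz":0,"gripper":-1},{"x":0,"y":0,"z":0.18,"wx":0,"wy":0,"wz":0,"gripper":-1},{"x":0,"y":0,"z":0.18,"wx":0,"wy":0,"wz":0,"gripper":-1},{"x":0,"y":0,"z":0.18,"wx":0,"wy":0,"wz":0,"gripper":-1},{"x":0,"y":0,"z":0.18,"wx":0,"wy":0,"wz":0,"gripper":-1},{"x":0,"y":0,"z":0.18,"wx":0,"wy":0,"wz":0,"gripper":-1}]'
python3 - <<'E'
from h import *
rows([.4227+.139*.025,.0203-.99*.025,-.001],98)
E
```

```text
t: 25.02
tool_pos: [0.4278, -0.0048, 0.0525]
ee_rot: [179.7, 0.1, 97.9]
force: [-0.1, 0.9, -0.1]
width: 0.74
finger_force: 44.3
t: 25.85
tool_pos: [0.4267, -0.0048, -0.0018]
ee_rot: [179.9, 0.0, 98.0]
force: [-0.2, 0.0, -1.4]
width: 0.738
finger_force: 44.2
shift [ 0.002 -0.002  0.097] turn [ 0.0005  0.0002 -0.0001] deg 0.1 pos [ 0.4267 -0.0048 -0.0018] rot [179.9   0.   98. ]
```

```bash
python3 -m jog '[{"x":0,"y":0,"z":0.04,"wx":0,"wy":0,"wz":0,"gripper":-1},{"x":0,"y":0,"z":0.07,"wx":0,"wy":0,"wz":0,"gripper":-1},{"x":0,"y":0,"z":0.085,"wx":0,"wy":0,"wz":0,"gripper":-1},{"x":0,"y":0,"z":0.09,"wx":0,"wy":0,"wz":0,"gripper":-1},{"x":0,"y":0,"z":0.095,"wx":0,"wy":0,"wz":0,"gripper":-1},{"x":0,"y":0,"z":0.095,"wx":0,"wy":0,"wz":0,"gripper":-1},{"x":0,"y":0,"z":0.095,"wx":0,"wy":0,"wz":0,"gripper":-1},{"x":0,"y":0,"z":0.095,"wx":0,"wy":0,"wz":0,"gripper":-1},{"x":0,"y":0,"z":0.095,"wx":0,"wy":0,"wz":0,"gripper":-1},{"x":0,"y":0,"z":0.095,"wx":0,"wy":0,"wz":0,"gripper":-1}]'
python3 -m jog '[{"x":0,"y":0,"z":0,"wx":0,"wy":0,"wz":0,"gripper":0.8},{"x":0,"y":0,"z":0,"wx":0,"wy":0,"wz":0,"gripper":1},{"x":0,"y":0,"z":0,"wx":0,"wy":0,"wz":0,"gripper":1},{"x":0,"y":0,"z":0,"wx":0,"wy":0,"wz":0,"gripper":1},{"x":0,"y":0,"z":-0.06,"wx":0,"wy":0,"wz":0,"gripper":1},{"x":0,"y":0,"z":-0.14,"wx":0,"wy":0,"wz":0,"gripper":1},{"x":0,"y":0,"z":-0.24,"wx":0,"wy":0,"wz":0,"gripper":1},{"x":0,"y":0,"z":-0.36,"wx":0,"wy":0,"wz":0.0555,"gripper":1},{"x":0,"y":0,"z":-0.46,"wx":0,"wy":0,"wz":0.0555,"gripper":1},{"x":0,"y":0.1,"z":-0.5,"wx":0,"wy":0,"wz":0.0555,"gripper":1}]'
python3 - <<'E'
from h import *
dishes();rows([.612,.08,.15],88)
E
```

```text
t: 26.68
tool_pos: [0.4263, -0.0047, -0.0304]
ee_rot: [-180.0, -0.0, 98.0]
force: [-2.3, 0.8, 4.9]
width: 0.736
finger_force: 44.9
t: 27.52
tool_pos: [0.4555, -0.0008, 0.1239]
ee_rot: [179.6, 0.1, 87.9]
force: [0.9, -0.7, 0.7]
width: 0.998
finger_force: 0.0
dish? px [289.9 202.5] [280, 195, 20, 16, 241] [(0.025, [0.6098, 0.0828]), (0.03, [0.6088, 0.0825]), (0.06, [0.6032, 0.0808])]
dish? px [468.4 229.2] [460, 221, 18, 17, 231] [(0.025, [0.5488, -0.3707]), (0.03, [0.548, -0.3695]), (0.06, [0.5436, -0.3622])]
dish? px [436.9 230.6] [428, 223, 20, 16, 238] [(0.025, [0.5438, -0.2909]), (0.03, [0.5431, -0.29]), (0.06, [0.5387, -0.2843])]
shift [0.289 0.484 0.028] turn [ 0.0053  0.0006 -0.0005] deg 1.0 pos [ 0.4635 -0.0013  0.1261] rot [1.79e+02 1.00e-01 8.79e+01]
```

```bash
python3 -m jog '[{"x":0.06,"y":0.1,"z":0,"wx":0,"wy":0,"wz":0,"gripper":1},{"x":0.12,"y":0.2,"z":0,"wx":0,"wy":0,"wz":0,"gripper":1},{"x":0.18,"y":0.3,"z":0,"wx":0,"wy":0,"wz":0,"gripper":1},{"x":0.24,"y":0.4,"z":0,"wx":0,"wy":0,"wz":0,"gripper":1},{"x":0.29,"y":0.48,"z":0,"wx":0,"wy":0,"wz":0,"gripper":1},{"x":0.29,"y":0.48,"z":0,"wx":0,"wy":0,"wz":0,"gripper":1},{"x":0.29,"y":0.48,"z":0.08,"wx":0,"wy":0,"wz":0,"gripper":1},{"x":0.29,"y":0.48,"z":0.14,"wx":0,"wy":0,"wz":0,"gripper":1},{"x":0.29,"y":0.48,"z":0.2,"wx":0,"wy":0,"wz":0,"gripper":1},{"x":0.29,"y":0.48,"z":0.2,"wx":0,"wy":0,"wz":0,"gripper":1}]' 25
python3 - <<'E'
from h import *
rows([.606,.081,.034],88)
E
```

```text
t: 28.4
tool_pos: [0.5986, 0.0813, 0.0537]
ee_rot: [-179.4, 0.0, 88.0]
force: [-1.4, 0.4, -0.9]
width: 1.002
finger_force: 0.0
shift [0.    0.026 0.165] turn [-0.0031  0.     -0.0001] deg 0.6 pos [0.5986 0.0813 0.0537] rot [-179.4    0.    88. ]
```

```bash
python3 -m jog '[{"x":0,"y":0.012,"z":0.06,"wx":0,"wy":0,"wz":0,"gripper":1},{"x":0,"y":0.012,"z":0.12,"wx":0,"wy":0,"wz":0,"gripper":1},{"x":0,"y":0.012,"z":0.17,"wx":0,"wy":0,"wz":0,"gripper":1},{"x":0,"y":0.012,"z":0.195,"wx":0,"wy":0,"wz":0,"gripper":1},{"x":0,"y":0.012,"z":0.195,"wx":0,"wy":0,"wz":0,"gripper":-1},{"x":0,"y":0.012,"z":0.195,"wx":0,"wy":0,"wz":0,"gripper":-1},{"x":0,"y":0.012,"z":0.195,"wx":0,"wy":0,"wz":0,"gripper":-1},{"x":0,"y":0.012,"z":0.195,"wx":0,"wy":0,"wz":0,"gripper":-1},{"x":0,"y":0.012,"z":0.195,"wx":0,"wy":0,"wz":0,"gripper":-1},{"x":0,"y":0.012,"z":0.195,"wx":0,"wy":0,"wz":0,"gripper":-1}]' 25
python3 -m jog '[{"x":0,"y":0,"z":-0.06,"wx":0,"wy":0,"wz":0,"gripper":-1},{"x":0,"y":0,"z":-0.16,"wx":0,"wy":0,"wz":0,"gripper":-1},{"x":0,"y":0,"z":-0.26,"wx":0,"wy":0,"wz":0,"gripper":-1},{"x":-0.06,"y":-0.02,"z":-0.34,"wx":0,"wy":0,"wz":0,"gripper":-1},{"x":-0.16,"y":-0.04,"z":-0.36,"wx":0,"wy":0,"wz":0,"gripper":-1},{"x":-0.28,"y":-0.06,"z":-0.36,"wx":0,"wy":0,"wz":0,"gripper":-1},{"x":-0.41,"y":-0.08,"z":-0.36,"wx":0,"wy":0,"wz":0,"gripper":-1},{"x":-0.54,"y":-0.1,"z":-0.36,"wx":0,"wy":0,"wz":0,"gripper":-1},{"x":-0.64,"y":-0.12,"z":-0.36,"wx":0,"wy":0,"wz":0,"gripper":-1},{"x":-0.68,"y":-0.12,"z":-0.36,"wx":0,"wy":0,"wz":0,"gripper":-1}]'
python3 - <<'E'
from h import *
rows([.552,-.222,.008],88)
E
```

```text
t: 29.23
tool_pos: [0.6075, 0.0812, 0.002]
ee_rot: [179.8, 0.0, 88.0]
force: [0.8, 0.5, 3.8]
width: 0.623
finger_force: 27.0
t: 30.07
tool_pos: [0.562, -0.1248, 0.1085]
ee_rot: [-180.0, 0.1, 87.8]
force: [-0.1, 0.6, -0.0]
width: 0.626
finger_force: 26.7
shift [-0.325 -0.021  0.435] turn [-0.0001  0.0003 -0.0011] deg 0.2 pos [ 0.562  -0.1248  0.1085] rot [-1.80e+02  1.00e-01  8.78e+01]
```

```bash
python3 -m jog '[{"x":-0.1,"y":-0.005,"z":0,"wx":0,"wy":0,"wz":0,"gripper":-1},{"x":-0.2,"y":-0.01,"z":0,"wx":0,"wy":0,"wz":0,"gripper":-1},{"x":-0.29,"y":-0.015,"z":0.02,"wx":0,"wy":0,"wz":0,"gripper":-1},{"x":-0.318,"y":-0.02,"z":0.1,"wx":0,"wy":0,"wz":0,"gripper":-1},{"x":-0.318,"y":-0.02,"z":0.2,"wx":0,"wy":0,"wz":0,"gripper":-1},{"x":-0.318,"y":-0.02,"z":0.3,"wx":0,"wy":0,"wz":0,"gripper":-1},{"x":-0.318,"y":-0.02,"z":0.38,"wx":0,"wy":0,"wz":0,"gripper":-1},{"x":-0.318,"y":-0.02,"z":0.4,"wx":0,"wy":0,"wz":0,"gripper":-1},{"x":-0.318,"y":-0.02,"z":0.4,"wx":0,"wy":0,"wz":0,"gripper":-1},{"x":-0.318,"y":-0.02,"z":0.4,"wx":0,"wy":0,"wz":0,"gripper":-1}]' 25
python3 - <<'E'
from h import *
rows([.552,-.222,.006],88)
E
```

```text
t: 30.9
tool_pos: [0.5545, -0.2164, -0.0109]
ee_rot: [180.0, 0.0, 88.0]
force: [0.6, -0.5, 0.4]
width: 0.623
finger_force: 26.7
shift [-0.019 -0.008  0.044] turn [0.0002 0.0001 0.0001] deg 0.0 pos [ 0.5545 -0.2164 -0.0109] rot [180.   0.  88.]
```

```bash
python3 -m jog '[{"x":-0.01,"y":0,"z":0.015,"wx":0,"wy":0,"wz":0,"gripper":-1},{"x":-0.01,"y":0,"z":0.03,"wx":0,"wy":0,"wz":0,"gripper":-1},{"x":-0.01,"y":0,"z":0.044,"wx":0,"wy":0,"wz":0,"gripper":-1},{"x":-0.01,"y":0,"z":0.044,"wx":0,"wy":0,"wz":0,"gripper":-1},{"x":-0.01,"y":0,"z":0.044,"wx":0,"wy":0,"wz":0,"gripper":-1},{"x":-0.01,"y":0,"z":0.044,"wx":0,"wy":0,"wz":0,"gripper":0.8},{"x":-0.01,"y":0,"z":0.044,"wx":0,"wy":0,"wz":0,"gripper":0.8},{"x":-0.01,"y":0,"z":0.044,"wx":0,"wy":0,"wz":0,"gripper":0.8},{"x":-0.01,"y":0,"z":0.0,"wx":0,"wy":0,"wz":0,"gripper":1},{"x":-0.01,"y":0,"z":-0.1,"wx":0,"wy":0,"wz":0,"gripper":1}]'
python3 -m jog '[{"x":0,"y":0,"z":-0.1,"wx":0,"wy":0,"wz":0,"gripper":1},{"x":0.1,"y":0.03,"z":-0.2,"wx":0,"wy":0,"wz":0,"gripper":1},{"x":0.2,"y":0.06,"z":-0.28,"wx":0,"wy":0,"wz":0,"gripper":1},{"x":0.3,"y":0.1,"z":-0.32,"wx":0,"wy":0,"wz":0,"gripper":1},{"x":0.4,"y":0.13,"z":-0.32,"wx":0,"wy":0,"wz":0,"gripper":1},{"x":0.5,"y":0.16,"z":-0.32,"wx":0,"wy":0,"wz":0,"gripper":1},{"x":0.58,"y":0.18,"z":-0.32,"wx":0,"wy":0,"wz":0,"gripper":1},{"x":0.6,"y":0.18,"z":-0.32,"wx":0,"wy":0,"wz":0,"gripper":1},{"x":0.6,"y":0.18,"z":-0.32,"wx":0,"wy":0,"wz":0,"gripper":1},{"x":0.6,"y":0.18,"z":-0.32,"wx":0,"wy":0,"wz":0,"gripper":1}]'
python3 - <<'E'
from h import *
dishes();boards(262,330,170,222,.034);boards(280,345,240,310,.026)
crop('top',200,170,300,130,2.6,'t9')
rows([.612,.053,.1],88)
E
```

```text
t: 31.73
tool_pos: [0.5504, -0.2176, 0.0152]
ee_rot: [-179.5, -0.3, 88.0]
force: [-0.3, 0.0, -1.1]
width: 0.999
finger_force: 0.0
t: 32.57
tool_pos: [0.6139, -0.0418, 0.115]
ee_rot: [180.0, 0.0, 88.0]
force: [-0.7, -0.8, -0.2]
width: 0.997
finger_force: 0.0
dish? px [407.3 228.3] [398, 220, 20, 17, 254] [(0.025, [0.5486, -0.2159]), (0.03, [0.5479, -0.2152]), (0.06, [0.5434, -0.211])]
dish? px [468.5 229.2] [460, 221, 19, 17, 237] [(0.025, [0.5488, -0.3709]), (0.03, [0.5481, -0.3697]), (0.06, [0.5436, -0.3625])]
dish? px [436.9 230.6] [428, 223, 20, 16, 238] [(0.025, [0.5438, -0.2909]), (0.03, [0.5431, -0.29]), (0.06, [0.5387, -0.2843])]
board ctr 0.6166 0.094 size 96 63 long-side dir deg 87.1 px [266 186] [305 212]
shift [ 0.319 -0.018  0.148] turn [-0.      0.0001 -0.0006] deg 0.1 pos [ 0.6138 -0.0429  0.1145] rot [-180.     0.    87.9]
```

View pics/t9.png

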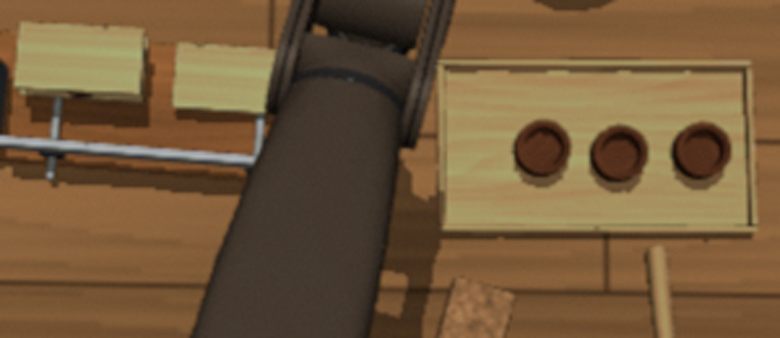

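```bash
python3 - <<'E'
from h import *
for z in(.02,.054):
    print(z,world('top',[(200+260/2.6,170+125/2.6),(200+258/2.6,170+155/2.6),(200+58/2.6,170+105/2.6),(200+50/2.6,170+178/2.6)],[z]*4)[:,:2].round(4).tolist())
# corners a1
print(world('top',[(200+178/2.6,170+43/2.6),(200+173/2.6,170+108/2.6)],[.034]*2)[:,:2].round(4).tolist())
E
```

```text
0.02 [[0.5708, 0.0564], [0.5412, 0.0577], [0.5873, 0.2548], [0.515, 0.2596]]
0.054 [[0.5653, 0.0551], [0.5363, 0.0564], [0.5814, 0.2491], [0.5108, 0.2538]]
[[0.6483, 0.1378], [0.5838, 0.1407]]
```

```bash
python3 -m jog '[{"x":0.1,"y":-0.016,"z":0,"wx":0,"wy":0,"wz":0.0035,"gripper":1},{"x":0.2,"y":-0.016,"z":0,"wx":0,"wy":0,"wz":0.0035,"gripper":1},{"x":0.263,"y":-0.016,"z":0,"wx":0,"wy":0,"wz":0.0035,"gripper":1},{"x":0.263,"y":-0.016,"z":0,"wx":0,"wy":0,"wz":0.0035,"gripper":1},{"x":0.263,"y":-0.016,"z":0.06,"wx":0,"wy":0,"wz":0.0035,"gripper":1},{"x":0.263,"y":-0.016,"z":0.14,"wx":0,"wy":0,"wz":0.0035,"gripper":1},{"x":0.263,"y":-0.016,"z":0.2,"wx":0,"wy":0,"wz":0.0035,"gripper":1},{"x":0.263,"y":-0.016,"z":0.2,"wx":0,"wy":0,"wz":0.0035,"gripper":1},{"x":0.263,"y":-0.016,"z":0.2,"wx":0,"wy":0,"wz":0.0035,"gripper":1},{"x":0.263,"y":-0.016,"z":0.2,"wx":0,"wy":0,"wz":0.0035,"gripper":1}]' 50
python3 - <<'E'
from h import *
rows([.612,.036,.006],87.3)
E
```

```text
t: 33.6
tool_pos: [0.6129, 0.0365, 0.0556]
ee_rot: [179.9, 0.0, 87.3]
force: [-0.3, -0.4, 0.0]
width: 1.004
finger_force: 0.0
shift [-0.002 -0.003  0.265] turn [ 0.0005  0.0001 -0.    ] deg 0.1 pos [0.6129 0.0365 0.0556] rot [179.9   0.   87.3]
```

```bash
python3 -m jog '[{"x":0,"y":0,"z":0.06,"wx":0,"wy":0,"wz":0,"gripper":1},{"x":0,"y":0,"z":0.12,"wx":0,"wy":0,"wz":0,"gripper":1},{"x":0,"y":0,"z":0.18,"wx":0,"wy":0,"wz":0,"gripper":1},{"x":0,"y":0,"z":0.23,"wx":0,"wy":0,"wz":0,"gripper":1},{"x":0,"y":0,"z":0.26,"wx":0,"wy":0,"wz":0,"gripper":1},{"x":0,"y":0,"z":0.26,"wx":0,"wy":0,"wz":0,"gripper":1},{"x":0,"y":0,"z":0.26,"wx":0,"wy":0,"wz":0,"gripper":-1},{"x":0,"y":0,"z":0.26,"wx":0,"wy":0,"wz":0,"gripper":-1},{"x":0,"y":0,"z":0.26,"wx":0,"wy":0,"wz":0,"gripper":-1},{"x":0,"y":0,"z":0.26,"wx":0,"wy":0,"wz":0,"gripper":-1}]' 50
python3 -m jog '[{"x":0,"y":0,"z":0,"wx":0,"wy":0,"wz":0,"gripper":-1},{"x":0,"y":0,"z":0,"wx":0,"wy":0,"wz":0,"gripper":-1},{"x":0,"y":0,"z":-0.06,"wx":0,"wy":0,"wz":0,"gripper":-1},{"x":0,"y":0,"z":-0.14,"wx":0,"wy":0,"wz":0,"gripper":-1},{"x":0,"y":0,"z":-0.24,"wx":0,"wy":0,"wz":0,"gripper":-1},{"x":0,"y":0,"z":-0.34,"wx":0,"wy":0,"wz":0,"gripper":-1},{"x":0,"y":0,"z":-0.4,"wx":0,"wy":0,"wz":0,"gripper":-1},{"x":0,"y":0,"z":-0.4,"wx":0,"wy":0,"wz":0,"gripper":-1},{"x":0,"y":0,"z":-0.4,"wx":0,"wy":0,"wz":0,"gripper":-1},{"x":0,"y":0,"z":-0.4,"wx":0,"wy":0,"wz":0,"gripper":-1}]'
python3 - <<'E'
from h import *
rows([.4227+.139*.043,.0203-.99*.043,.12],98)
E
```

```text
t: 34.43
tool_pos: [0.6139, 0.0373, -0.0214]
ee_rot: [179.8, 0.0, 87.4]
force: [0.6, 0.2, 4.7]
width: 0.734
finger_force: 55.3
t: 35.27
tool_pos: [0.6107, 0.0377, 0.0948]
ee_rot: [-179.8, -0.0, 87.4]
force: [-0.2, 0.8, -0.1]
width: 0.736
finger_force: 55.0
shift [-0.227 -0.597  0.018] turn [-0.0009 -0.0001 -0.0591] deg 10.6 pos [0.6107 0.0377 0.0948] rot [-179.8   -0.    87.4]
```

```bash
python3 -m jog '[{"x":-0.02,"y":-0.07,"z":0,"wx":0,"wy":0,"wz":-0.01,"gripper":-1},{"x":-0.05,"y":-0.16,"z":0,"wx":0,"wy":0,"wz":-0.02,"gripper":-1},{"x":-0.09,"y":-0.26,"z":0,"wx":0,"wy":0,"wz":-0.03,"gripper":-1},{"x":-0.13,"y":-0.36,"z":0,"wx":0,"wy":0,"wz":-0.04,"gripper":-1},{"x":-0.17,"y":-0.46,"z":0,"wx":0,"wy":0,"wz":-0.05,"gripper":-1},{"x":-0.2,"y":-0.53,"z":0,"wx":0,"wy":0,"wz":-0.059,"gripper":-1},{"x":-0.227,"y":-0.58,"z":0,"wx":0,"wy":0,"wz":-0.059,"gripper":-1},{"x":-0.227,"y":-0.597,"z":0,"wx":0,"wy":0,"wz":-0.059,"gripper":-1},{"x":-0.227,"y":-0.597,"z":0.07,"wx":0,"wy":0,"wz":-0.059,"gripper":-1},{"x":-0.227,"y":-0.597,"z":0.14,"wx":0,"wy":0,"wz":-0.059,"gripper":-1}]'
python3 -m jog '[{"x":0,"y":0,"z":0.05,"wx":0,"wy":0,"wz":0,"gripper":-1},{"x":0,"y":0,"z":0.1,"wx":0,"wy":0,"wz":0,"gripper":-1},{"x":0,"y":0,"z":0.14,"wx":0,"wy":0,"wz":0,"gripper":-1},{"x":0,"y":0,"z":0.16,"wx":0,"wy":0,"wz":0,"gripper":-1},{"x":0,"y":0,"z":0.16,"wx":0,"wy":0,"wz":0,"gripper":-1},{"x":0,"y":0,"z":0.16,"wx":0,"wy":0,"wz":0,"gripper":-1},{"x":0,"y":0,"z":0.16,"wx":0,"wy":0,"wz":0,"gripper":-1},{"x":0,"y":0,"z":0.16,"wx":0,"wy":0,"wz":0,"gripper":-1},{"x":0,"y":0,"z":0.16,"wx":0,"wy":0,"wz":0,"gripper":-1},{"x":0,"y":0,"z":0.16,"wx":0,"wy":0,"wz":0,"gripper":-1}]'
python3 - <<'E'
from h import *
rows([.4227+.139*.043,.0203-.99*.043,.0095],98)
crop('scene',290,190,100,80,6,'s10')
E
```

```text
t: 36.1
tool_pos: [0.4306, -0.0223, 0.0541]
ee_rot: [179.9, 0.0, 97.9]
force: [-0.1, -0.9, -1.7]
width: 0.73
finger_force: 55.1
t: 36.93
tool_pos: [0.4305, -0.0224, 0.0071]
ee_rot: [179.9, 0.0, 98.0]
force: [0.0, 0.2, -0.4]
width: 0.735
finger_force: 55.0
shift [ 0.001 -0.006  0.092] turn [ 0.0004  0.0002 -0.0001] deg 0.1 pos [ 0.4305 -0.0224  0.0071] rot [179.9   0.   98. ]
```

View pics/s10.png

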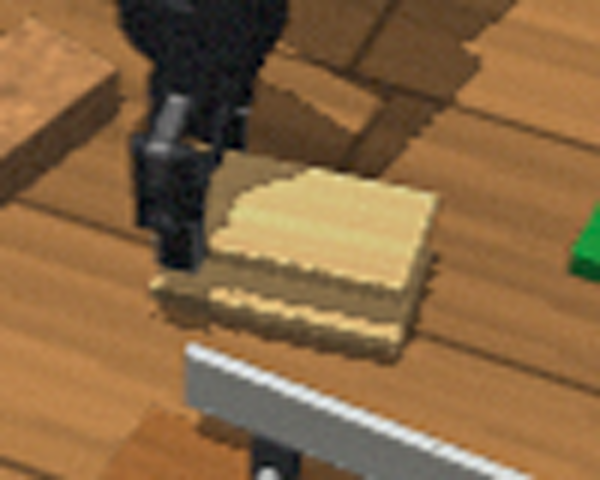

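The held board hangs squarely above the first one: near right corner (405,290) over (398,338). Lowering it.

```bash
python3 -m jog '[{"x":0,"y":-0.004,"z":0.04,"wx":0,"wy":0,"wz":0,"gripper":-1},{"x":0,"y":-0.004,"z":0.07,"wx":0,"wy":0,"wz":0,"gripper":-1},{"x":0,"y":-0.004,"z":0.085,"wx":0,"wy":0,"wz":0,"gripper":-1},{"x":0,"y":-0.004,"z":0.092,"wx":0,"wy":0,"wz":0,"gripper":-1},{"x":0,"y":-0.004,"z":0.092,"wx":0,"wy":0,"wz":0,"gripper":-1},{"x":0,"y":-0.004,"z":0.092,"wx":0,"wy":0,"wz":0,"gripper":-1},{"x":0,"y":-0.004,"z":0.092,"wx":0,"wy":0,"wz":0,"gripper":-1},{"x":0,"y":-0.004,"z":0.092,"wx":0,"wy":0,"wz":0,"gripper":-1},{"x":0,"y":-0.004,"z":0.092,"wx":0,"wy":0,"wz":0,"gripper":-1},{"x":0,"y":-0.004,"z":0.092,"wx":0,"wy":0,"wz":0,"gripper":-1}]'
python3 -m jog '[{"x":0,"y":0,"z":0,"wx":0,"wy":0,"wz":0,"gripper":0.8},{"x":0,"y":0,"z":0,"wx":0,"wy":0,"wz":0,"gripper":1},{"x":0,"y":0,"z":0,"wx":0,"wy":0,"wz":0,"gripper":1},{"x":0,"y":0,"z":0,"wx":0,"wy":0,"wz":0,"gripper":1},{"x":0,"y":0,"z":-0.06,"wx":0,"wy":0,"wz":0,"gripper":1},{"x":0,"y":0,"z":-0.14,"wx":0,"wy":0,"wz":0,"gripper":1},{"x":0,"y":0,"z":-0.24,"wx":0,"wy":0,"wz":0,"gripper":1},{"x":0,"y":0,"z":-0.36,"wx":0,"wy":0,"wz":0.0555,"gripper":1},{"x":0.1,"y":0,"z":-0.44,"wx":0,"wy":0,"wz":0.0555,"gripper":1},{"x":0.2,"y":0.05,"z":-0.46,"wx":0,"wy":0,"wz":0.0555,"gripper":1}]'
python3 -m jog '[{"x":0.1,"y":0.08,"z":0,"wx":0,"wy":0,"wz":0,"gripper":1},{"x":0.2,"y":0.16,"z":0,"wx":0,"wy":0,"wz":0,"gripper":1},{"x":0.3,"y":0.24,"z":0,"wx":0,"wy":0,"wz":0,"gripper":1},{"x":0.4,"y":0.32,"z":0,"wx":0,"wy":0,"wz":0,"gripper":1},{"x":0.5,"y":0.4,"z":0,"wx":0,"wy":0,"wz":0,"gripper":1},{"x":0.56,"y":0.48,"z":0,"wx":0,"wy":0,"wz":0,"gripper":1},{"x":0.56,"y":0.54,"z":0,"wx":0,"wy":0,"wz":0,"gripper":1},{"x":0.56,"y":0.54,"z":0,"wx":0,"wy":0,"wz":0,"gripper":1},{"x":0.56,"y":0.54,"z":0,"wx":0,"wy":0,"wz":0,"gripper":1},{"x":0.56,"y":0.54,"z":0,"wx":0,"wy":0,"wz":0,"gripper":1}]' 50
python3 - <<'E'
from h import *
rows([.6225,.202,.046],88)
boards(270,345,240,310,.036)
E
```

```text
t: 37.82
tool_pos: [0.4292, -0.0227, -0.0194]
ee_rot: [-179.9, -0.0, 98.0]
force: [-6.8, 0.8, 15.6]
width: 0.731
finger_force: 60.8
t: 38.65
tool_pos: [0.4372, 0.0384, 0.1216]
ee_rot: [179.5, 0.1, 87.7]
force: [0.9, -0.2, 0.0]
width: 0.999
finger_force: 0.0
t: 39.48
tool_pos: [0.6019, 0.2009, 0.1159]
ee_rot: [-179.9, 0.0, 88.0]
force: [0.2, -0.9, 0.2]
width: 1.001
finger_force: 0.0
shift [0.006 0.069 0.333] turn [-0.0007  0.0001 -0.0002] deg 0.1 pos [0.6019 0.2009 0.1159] rot [-179.9    0.    88. ]
board ctr 0.4236 0.0221 size 63 121 long-side dir deg 97.3 px [287 261] [337 291]
```

```bash
python3 -m jog '[{"x":0.008,"y":0.072,"z":0,"wx":0,"wy":0,"wz":0,"gripper":1},{"x":0.008,"y":0.072,"z":0,"wx":0,"wy":0,"wz":0,"gripper":1},{"x":0.008,"y":0.072,"z":0,"wx":0,"wy":0,"wz":0,"gripper":1},{"x":0.008,"y":0.072,"z":0.06,"wx":0,"wy":0,"wz":0,"gripper":1},{"x":0.008,"y":0.072,"z":0.12,"wx":0,"wy":0,"wz":0,"gripper":1},{"x":0.008,"y":0.072,"z":0.18,"wx":0,"wy":0,"wz":0,"gripper":1},{"x":0.008,"y":0.072,"z":0.24,"wx":0,"wy":0,"wz":0,"gripper":1},{"x":0.008,"y":0.072,"z":0.3,"wx":0,"wy":0,"wz":0,"gripper":1},{"x":0.008,"y":0.072,"z":0.33,"wx":0,"wy":0,"wz":0,"gripper":1},{"x":0.008,"y":0.072,"z":0.33,"wx":0,"wy":0,"wz":0,"gripper":1}]' 50
python3 -m jog '[{"x":0,"y":0,"z":0,"wx":0,"wy":0,"wz":0,"gripper":-1},{"x":0,"y":0,"z":0,"wx":0,"wy":0,"wz":0,"gripper":-1},{"x":0,"y":0,"z":0,"wx":0,"wy":0,"wz":0,"gripper":-1},{"x":0,"y":0,"z":0,"wx":0,"wy":0,"wz":0,"gripper":-1},{"x":0,"y":0,"z":0,"wx":0,"wy":0,"wz":0,"gripper":-1},{"x":0,"y":0,"z":0,"wx":0,"wy":0,"wz":0,"gripper":-1},{"x":0,"y":0,"z":-0.06,"wx":0,"wy":0,"wz":0,"gripper":-1},{"x":0,"y":0,"z":-0.14,"wx":0,"wy":0,"wz":0,"gripper":-1},{"x":0,"y":0,"z":-0.22,"wx":0,"wy":0,"wz":0,"gripper":-1},{"x":0,"y":0,"z":-0.28,"wx":0,"wy":0,"wz":0,"gripper":-1}]'
python3 - <<'E'
from h import *
rows([.4236+.139*.025,.0221-.99*.025,.13],98)
E
```

```text
t: 40.37
tool_pos: [0.6217, 0.2024, 0.0151]
ee_rot: [-179.7, 0.1, 88.0]
force: [-0.4, -0.1, -0.8]
width: 1.0
finger_force: 0.0
t: 41.2
tool_pos: [0.6249, 0.203, 0.1032]
ee_rot: [180.0, -0.0, 88.0]
force: [0.3, 0.4, -0.3]
width: 0.735
finger_force: 55.0
shift [-0.708 -0.635  0.01 ] turn [ 0.0002 -0.     -0.0556] deg 10.0 pos [0.6249 0.203  0.1032] rot [180.  -0.  88.]
```

```bash
python3 -m jog '[{"x":-0.05,"y":-0.05,"z":0,"wx":0,"wy":0,"wz":0,"gripper":-1},{"x":-0.14,"y":-0.13,"z":0,"wx":0,"wy":0,"wz":-0.01,"gripper":-1},{"x":-0.23,"y":-0.21,"z":0,"wx":0,"wy":0,"wz":-0.02,"gripper":-1},{"x":-0.32,"y":-0.29,"z":0,"wx":0,"wy":0,"wz":-0.03,"gripper":-1},{"x":-0.41,"y":-0.37,"z":0,"wx":0,"wy":0,"wz":-0.04,"gripper":-1},{"x":-0.5,"y":-0.45,"z":0,"wx":0,"wy":0,"wz":-0.05,"gripper":-1},{"x":-0.59,"y":-0.53,"z":0,"wx":0,"wy":0,"wz":-0.0556,"gripper":-1},{"x":-0.67,"y":-0.6,"z":0,"wx":0,"wy":0,"wz":-0.0556,"gripper":-1},{"x":-0.708,"y":-0.635,"z":0,"wx":0,"wy":0,"wz":-0.0556,"gripper":-1},{"x":-0.708,"y":-0.635,"z":0.06,"wx":0,"wy":0,"wz":-0.0556,"gripper":-1}]'
python3 -m jog '[{"x":0,"y":0,"z":0.07,"wx":0,"wy":0,"wz":0,"gripper":-1},{"x":0,"y":0,"z":0.14,"wx":0,"wy":0,"wz":0,"gripper":-1},{"x":0,"y":0,"z":0.18,"wx":0,"wy":0,"wz":0,"gripper":-1},{"x":0,"y":0,"z":0.22,"wx":0,"wy":0,"wz":0,"gripper":-1},{"x":0,"y":0,"z":0.22,"wx":0,"wy":0,"wz":0,"gripper":-1},{"x":0,"y":0,"z":0.22,"wx":0,"wy":0,"wz":0,"gripper":-1},{"x":0,"y":0,"z":0.22,"wx":0,"wy":0,"wz":0,"gripper":-1},{"x":0,"y":0,"z":0.22,"wx":0,"wy":0,"wz":0,"gripper":-1},{"x":0,"y":0,"z":0.22,"wx":0,"wy":0,"wz":0,"gripper":-1},{"x":0,"y":0,"z":0.22,"wx":0,"wy":0,"wz":0,"gripper":-1}]'
python3 - <<'E'
from h import *
rows([.4236+.139*.025,.0221-.99*.025,.0195],98)
E
```

```text
t: 42.03
tool_pos: [0.4274, -0.0047, 0.0862]
ee_rot: [179.7, 0.2, 97.8]
force: [-0.4, -0.9, -0.7]
width: 0.734
finger_force: 55.0
t: 42.87
tool_pos: [0.4276, -0.0028, 0.0186]
ee_rot: [179.9, 0.0, 98.0]
force: [0.7, 0.2, -0.1]
width: 0.733
finger_force: 55.0
shift [ 0.001 -0.002  0.097] turn [ 0.0005  0.0002 -0.    ] deg 0.1 pos [ 0.4276 -0.0028  0.0186] rot [179.9   0.   98. ]
```

```bash
python3 -m jog '[{"x":0,"y":0,"z":0.04,"wx":0,"wy":0,"wz":0,"gripper":-1},{"x":0,"y":0,"z":0.07,"wx":0,"wy":0,"wz":0,"gripper":-1},{"x":0,"y":0,"z":0.085,"wx":0,"wy":0,"wz":0,"gripper":-1},{"x":0,"y":0,"z":0.095,"wx":0,"wy":0,"wz":0,"gripper":-1},{"x":0,"y":0,"z":0.095,"wx":0,"wy":0,"wz":0,"gripper":-1},{"x":0,"y":0,"z":0.095,"wx":0,"wy":0,"wz":0,"gripper":-1},{"x":0,"y":0,"z":0.095,"wx":0,"wy":0,"wz":0,"gripper":-1},{"x":0,"y":0,"z":0.095,"wx":0,"wy":0,"wz":0,"gripper":-1},{"x":0,"y":0,"z":0.095,"wx":0,"wy":0,"wz":0,"gripper":-1},{"x":0,"y":0,"z":0.095,"wx":0,"wy":0,"wz":0,"gripper":-1}]'
python3 -m jog '[{"x":0,"y":0,"z":0,"wx":0,"wy":0,"wz":0,"gripper":0.8},{"x":0,"y":0,"z":0,"wx":0,"wy":0,"wz":0,"gripper":1},{"x":0,"y":0,"z":0,"wx":0,"wy":0,"wz":0,"gripper":1},{"x":0,"y":0,"z":0,"wx":0,"wy":0,"wz":0,"gripper":1},{"x":0,"y":0,"z":-0.06,"wx":0,"wy":0,"wz":0,"gripper":1},{"x":0,"y":0,"z":-0.14,"wx":0,"wy":0,"wz":0,"gripper":1},{"x":0,"y":0,"z":-0.24,"wx":0,"wy":0,"wz":0,"gripper":1},{"x":0,"y":0,"z":-0.36,"wx":0,"wy":0,"wz":0.0555,"gripper":1},{"x":0,"y":0,"z":-0.42,"wx":0,"wy":0,"wz":0.0555,"gripper":1},{"x":0,"y":0,"z":-0.42,"wx":0,"wy":0,"wz":0.0555,"gripper":1}]'
python3 - <<'E'
from h import *
dishes();boards(195,262,170,222,.034)
rows([.615,.228,.12],88)
E
```

```text
t: 43.7
tool_pos: [0.427, -0.0027, -0.0082]
ee_rot: [-179.8, -0.0, 98.0]
force: [-9.6, 0.5, 22.0]
width: 0.733
finger_force: 61.4
t: 44.53
tool_pos: [0.4304, -0.0034, 0.1202]
ee_rot: [179.4, 0.1, 87.9]
force: [0.9, 0.7, -0.0]
width: 0.997
finger_force: 0.0
dish? px [231.3 197.2] [222, 190, 19, 16, 237] [(0.025, [0.6208, 0.2325]), (0.03, [0.6198, 0.2317]), (0.06, [0.6139, 0.2271])]
dish? px [437.9 208.1] [429, 198, 20, 19, 241] [(0.025, [0.6019, -0.2939]), (0.03, [0.601, -0.2929]), (0.06, [0.5955, -0.2872])]
dish? px [407.2 228.3] [398, 220, 20, 17, 251] [(0.025, [0.5486, -0.2157]), (0.03, [0.5478, -0.215]), (0.06, [0.5434, -0.2108])]
dish? px [468.4 229.3] [460, 221, 18, 17, 233] [(0.025, [0.5487, -0.3707]), (0.03, [0.5479, -0.3695]), (0.06, [0.5435, -0.3622])]
board ctr 0.6264 0.2306 size 120 63 long-side dir deg 87.0 px [207 181] [256 207]
shift [0.79  0.6   0.085] turn [0.0003 0.0001 0.0004] deg 0.1 pos [ 0.4271 -0.0027  0.1154] rot [179.9   0.   88.1]
```

The loose dish in the tray has been knocked to (.602,-.294), which is still inside the tray. Going on with dish b1.

```bash
python3 -m jog '[{"x":0.1,"y":0.07,"z":0,"wx":0,"wy":0,"wz":0,"gripper":1},{"x":0.2,"y":0.15,"z":0,"wx":0,"wy":0,"wz":0,"gripper":1},{"x":0.3,"y":0.23,"z":0,"wx":0,"wy":0,"wz":0,"gripper":1},{"x":0.4,"y":0.31,"z":0,"wx":0,"wy":0,"wz":0,"gripper":1},{"x":0.5,"y":0.39,"z":0,"wx":0,"wy":0,"wz":0,"gripper":1},{"x":0.6,"y":0.47,"z":0,"wx":0,"wy":0,"wz":0,"gripper":1},{"x":0.7,"y":0.54,"z":0,"wx":0,"wy":0,"wz":0,"gripper":1},{"x":0.77,"y":0.59,"z":0,"wx":0,"wy":0,"wz":0,"gripper":1},{"x":0.79,"y":0.603,"z":0,"wx":0,"wy":0,"wz":0,"gripper":1},{"x":0.79,"y":0.603,"z":0.06,"wx":0,"wy":0,"wz":0,"gripper":1}]' 25
python3 -m jog '[{"x":0,"y":0,"z":0.08,"wx":0,"wy":0,"wz":0,"gripper":1},{"x":0,"y":0,"z":0.16,"wx":0,"wy":0,"wz":0,"gripper":1},{"x":0,"y":0,"z":0.24,"wx":0,"wy":0,"wz":0,"gripper":1},{"x":0,"y":0,"z":0.29,"wx":0,"wy":0,"wz":0,"gripper":1},{"x":0,"y":0,"z":0.305,"wx":0,"wy":0,"wz":0,"gripper":1},{"x":0,"y":0,"z":0.305,"wx":0,"wy":0,"wz":0,"gripper":-1},{"x":0,"y":0,"z":0.305,"wx":0,"wy":0,"wz":0,"gripper":-1},{"x":0,"y":0,"z":0.305,"wx":0,"wy":0,"wz":0,"gripper":-1},{"x":0,"y":0,"z":0.305,"wx":0,"wy":0,"wz":0,"gripper":-1},{"x":0,"y":0,"z":0.305,"wx":0,"wy":0,"wz":0,"gripper":-1}]' 25
python3 -m jog '[{"x":0,"y":0,"z":0,"wx":0,"wy":0,"wz":0,"gripper":-1},{"x":0,"y":0,"z":-0.06,"wx":0,"wy":0,"wz":0,"gripper":-1},{"x":0,"y":0,"z":-0.16,"wx":0,"wy":0,"wz":0,"gripper":-1},{"x":0,"y":0,"z":-0.26,"wx":0,"wy":0,"wz":0,"gripper":-1},{"x":-0.06,"y":-0.02,"z":-0.34,"wx":0,"wy":0,"wz":0,"gripper":-1},{"x":-0.16,"y":-0.04,"z":-0.36,"wx":0,"wy":0,"wz":0,"gripper":-1},{"x":-0.28,"y":-0.06,"z":-0.36,"wx":0,"wy":0,"wz":0,"gripper":-1},{"x":-0.41,"y":-0.08,"z":-0.36,"wx":0,"wy":0,"wz":0,"gripper":-1},{"x":-0.54,"y":-0.1,"z":-0.36,"wx":0,"wy":0,"wz":0,"gripper":-1},{"x":-0.6,"y":-0.12,"z":-0.36,"wx":0,"wy":0,"wz":0,"gripper":-1}]'
python3 - <<'E'
from h import *
rows([.548,-.155,.1],88)
dishes()
E
```

```text
t: 45.47
tool_pos: [0.618, 0.2298, 0.0982]
ee_rot: [179.8, -0.1, 88.2]
force: [-0.0, 0.2, 0.9]
width: 0.998
finger_force: 0.0
t: 46.3
tool_pos: [0.6173, 0.2282, 0.0078]
ee_rot: [179.8, -0.0, 88.0]
force: [-0.1, -1.3, 1.4]
width: 0.617
finger_force: 26.7
t: 47.13
tool_pos: [0.573, 0.0458, 0.1141]
ee_rot: [180.0, 0.1, 87.9]
force: [-0.0, 0.7, -0.0]
width: 0.622
finger_force: 26.5
shift [-0.672 -0.059  0.148] turn [ 0.0001  0.0004 -0.0006] deg 0.1 pos [0.573  0.0458 0.1141] rot [1.80e+02 1.00e-01 8.79e+01]
dish? px [438.3 206.9] [429, 196, 20, 21, 274] [(0.025, [0.605, -0.295]), (0.03, [0.604, -0.2941]), (0.06, [0.5985, -0.2883])]
dish? px [407.4 228.2] [399, 220, 19, 17, 249] [(0.025, [0.5487, -0.216]), (0.03, [0.548, -0.2153]), (0.06, [0.5435, -0.2112])]
dish? px [468.4 229.2] [460, 221, 18, 17, 235] [(0.025, [0.549, -0.3707]), (0.03, [0.5482, -0.3695]), (0.06, [0.5438, -0.3623])]
```

```bash
python3 -m jog '[{"x":-0.12,"y":-0.01,"z":0,"wx":0,"wy":0,"wz":0,"gripper":-1},{"x":-0.25,"y":-0.02,"z":0,"wx":0,"wy":0,"wz":0,"gripper":-1},{"x":-0.38,"y":-0.03,"z":0,"wx":0,"wy":0,"wz":0,"gripper":-1},{"x":-0.5,"y":-0.04,"z":0,"wx":0,"wy":0,"wz":0,"gripper":-1},{"x":-0.6,"y":-0.055,"z":0,"wx":0,"wy":0,"wz":0,"gripper":-1},{"x":-0.66,"y":-0.055,"z":0,"wx":0,"wy":0,"wz":0,"gripper":-1},{"x":-0.677,"y":-0.055,"z":0.08,"wx":0,"wy":0,"wz":0,"gripper":-1},{"x":-0.677,"y":-0.055,"z":0.17,"wx":0,"wy":0,"wz":0,"gripper":-1},{"x":-0.677,"y":-0.055,"z":0.26,"wx":0,"wy":0,"wz":0,"gripper":-1},{"x":-0.677,"y":-0.055,"z":0.34,"wx":0,"wy":0,"wz":0,"gripper":-1}]' 25
python3 -m jog '[{"x":0,"y":0,"z":0.03,"wx":0,"wy":0,"wz":0,"gripper":-1},{"x":0,"y":0,"z":0.06,"wx":0,"wy":0,"wz":0,"gripper":-1},{"x":0,"y":0,"z":0.06,"wx":0,"wy":0,"wz":0,"gripper":-1},{"x":0,"y":0,"z":0.06,"wx":0,"wy":0,"wz":0,"gripper":-1},{"x":0,"y":0,"z":0.06,"wx":0,"wy":0,"wz":0,"gripper":-1},{"x":0,"y":0,"z":0.06,"wx":0,"wy":0,"wz":0,"gripper":-1},{"x":0,"y":0,"z":0.06,"wx":0,"wy":0,"wz":0,"gripper":-1},{"x":0,"y":0,"z":0.06,"wx":0,"wy":0,"wz":0,"gripper":-1},{"x":0,"y":0,"z":0.06,"wx":0,"wy":0,"wz":0,"gripper":-1},{"x":0,"y":0,"z":0.06,"wx":0,"wy":0,"wz":0,"gripper":-1}]' 25
python3 - <<'E'
from h import *
rows([.548,-.155,.009],88)
E
```

```text
t: 48.02
tool_pos: [0.5499, -0.1529, 0.0106]
ee_rot: [-180.0, -0.0, 88.0]
force: [0.0, 0.3, -1.7]
width: 0.619
finger_force: 26.5
t: 48.85
tool_pos: [0.5502, -0.1532, -0.006]
ee_rot: [180.0, 0.0, 88.0]
force: [0.2, -0.3, -0.2]
width: 0.622
finger_force: 26.7
shift [-0.006 -0.007  0.05 ] turn [0.0001 0.     0.    ] deg 0.0 pos [ 0.5502 -0.1532 -0.006 ] rot [180.   0.  88.]
```

```bash
python3 -m jog '[{"x":0,"y":0,"z":0.02,"wx":0,"wy":0,"wz":0,"gripper":-1},{"x":0,"y":0,"z":0.04,"wx":0,"wy":0,"wz":0,"gripper":-1},{"x":0,"y":0,"z":0.05,"wx":0,"wy":0,"wz":0,"gripper":-1},{"x":0,"y":0,"z":0.05,"wx":0,"wy":0,"wz":0,"gripper":-1},{"x":0,"y":0,"z":0.05,"wx":0,"wy":0,"wz":0,"gripper":-1},{"x":0,"y":0,"z":0.05,"wx":0,"wy":0,"wz":0,"gripper":0.8},{"x":0,"y":0,"z":0.05,"wx":0,"wy":0,"wz":0,"gripper":0.8},{"x":0,"y":0,"z":0.05,"wx":0,"wy":0,"wz":0,"gripper":0.8},{"x":0,"y":0,"z":0.0,"wx":0,"wy":0,"wz":0,"gripper":1},{"x":0,"y":0,"z":-0.1,"wx":0,"wy":0,"wz":0,"gripper":1}]'
python3 -m jog '[{"x":0,"y":0,"z":-0.1,"wx":0,"wy":0,"wz":0,"gripper":1},{"x":0.1,"y":0.03,"z":-0.2,"wx":0,"wy":0,"wz":0,"gripper":1},{"x":0.2,"y":0.06,"z":-0.28,"wx":0,"wy":0,"wz":0,"gripper":1},{"x":0.32,"y":0.1,"z":-0.3,"wx":0,"wy":0,"wz":0,"gripper":1},{"x":0.45,"y":0.13,"z":-0.3,"wx":0,"wy":0,"wz":0,"gripper":1},{"x":0.58,"y":0.16,"z":-0.3,"wx":0,"wy":0,"wz":0,"gripper":1},{"x":0.7,"y":0.2,"z":-0.3,"wx":0,"wy":0,"wz":0,"gripper":1},{"x":0.82,"y":0.2,"z":-0.3,"wx":0,"wy":0,"wz":0,"gripper":1},{"x":0.92,"y":0.2,"z":-0.3,"wx":0,"wy":0,"wz":0,"gripper":1},{"x":1,"y":0.2,"z":-0.3,"wx":0,"wy":0,"wz":0,"gripper":1}]'
python3 - <<'E'
from h import *
rows([.6245,.206,.1],87.2);dishes()
boards(195,262,170,222,.034)
E
```

```text
t: 49.68
tool_pos: [0.5463, -0.1514, 0.0195]
ee_rot: [-179.5, -0.2, 88.0]
force: [-0.6, 0.4, -1.1]
width: 1.003
finger_force: 0.0
t: 50.52
tool_pos: [0.6201, 0.1472, 0.1131]
ee_rot: [-179.9, -0.0, 88.1]
force: [0.5, -0.4, -0.8]
width: 1.001
finger_force: 0.0
shift [0.196 0.008 0.144] turn [-0.0003 -0.0001  0.005 ] deg 0.9 pos [0.6201 0.1472 0.1131] rot [-179.9   -0.    88.1]
dish? px [438.2 208.3] [429, 200, 21, 17, 240] [(0.025, [0.6013, -0.2947]), (0.03, [0.6003, -0.2938]), (0.06, [0.5948, -0.2881])]
dish? px [380.9 229.2] [372, 221, 20, 17, 262] [(0.025, [0.545, -0.149]), (0.03, [0.5442, -0.1485]), (0.06, [0.5398, -0.1457])]
dish? px [407.3 228.2] [398, 220, 20, 17, 252] [(0.025, [0.5487, -0.2157]), (0.03, [0.548, -0.215]), (0.06, [0.5435, -0.2109])]
dish? px [468.3 229.1] [460, 221, 18, 17, 238] [(0.025, [0.5492, -0.3706]), (0.03, [0.5485, -0.3694]), (0.06, [0.544, -0.3622])]
```

```bash
python3 -m jog '[{"x":0.1,"y":0.008,"z":0,"wx":0,"wy":0,"wz":0.004,"gripper":1},{"x":0.194,"y":0.008,"z":0,"wx":0,"wy":0,"wz":0.004,"gripper":1},{"x":0.194,"y":0.008,"z":0,"wx":0,"wy":0,"wz":0.004,"gripper":1},{"x":0.194,"y":0.008,"z":0.06,"wx":0,"wy":0,"wz":0.004,"gripper":1},{"x":0.194,"y":0.008,"z":0.14,"wx":0,"wy":0,"wz":0.004,"gripper":1},{"x":0.194,"y":0.008,"z":0.22,"wx":0,"wy":0,"wz":0.004,"gripper":1},{"x":0.194,"y":0.008,"z":0.3,"wx":0,"wy":0,"wz":0.004,"gripper":1},{"x":0.194,"y":0.008,"z":0.3,"wx":0,"wy":0,"wz":0.004,"gripper":1},{"x":0.194,"y":0.008,"z":0.3,"wx":0,"wy":0,"wz":0.004,"gripper":1},{"x":0.194,"y":0.008,"z":0.3,"wx":0,"wy":0,"wz":0.004,"gripper":1}]' 50
python3 - <<'E'
from h import *
rows([.6245,.206,.008],87.2)
E
```

```text
t: 51.45
tool_pos: [0.626, 0.202, 0.025]
ee_rot: [179.9, -0.0, 87.2]
force: [-0.0, -0.5, 1.9]
width: 1.002
finger_force: 0.0
shift [ 0.013 -0.006  0.157] turn [ 0.0005 -0.      0.0003] deg 0.1 pos [0.626 0.202 0.025] rot [179.9  -0.   87.2]
```

```bash
python3 -m jog '[{"x":0.006,"y":-0.003,"z":0.05,"wx":0,"wy":0,"wz":0,"gripper":1},{"x":0.006,"y":-0.003,"z":0.1,"wx":0,"wy":0,"wz":0,"gripper":1},{"x":0.006,"y":-0.003,"z":0.14,"wx":0,"wy":0,"wz":0,"gripper":1},{"x":0.006,"y":-0.003,"z":0.155,"wx":0,"wy":0,"wz":0,"gripper":1},{"x":0.006,"y":-0.003,"z":0.155,"wx":0,"wy":0,"wz":0,"gripper":1},{"x":0.006,"y":-0.003,"z":0.155,"wx":0,"wy":0,"wz":0,"gripper":-1},{"x":0.006,"y":-0.003,"z":0.155,"wx":0,"wy":0,"wz":0,"gripper":-1},{"x":0.006,"y":-0.003,"z":0.155,"wx":0,"wy":0,"wz":0,"gripper":-1},{"x":0.006,"y":-0.003,"z":0.155,"wx":0,"wy":0,"wz":0,"gripper":-1},{"x":0.006,"y":-0.003,"z":0.155,"wx":0,"wy":0,"wz":0,"gripper":-1}]' 50
python3 -m jog '[{"x":0,"y":0,"z":0,"wx":0,"wy":0,"wz":0,"gripper":-1},{"x":0,"y":0,"z":0,"wx":0,"wy":0,"wz":0,"gripper":-1},{"x":0,"y":0,"z":-0.06,"wx":0,"wy":0,"wz":0,"gripper":-1},{"x":0,"y":0,"z":-0.14,"wx":0,"wy":0,"wz":0,"gripper":-1},{"x":0,"y":0,"z":-0.24,"wx":0,"wy":0,"wz":0,"gripper":-1},{"x":0,"y":0,"z":-0.34,"wx":0,"wy":0,"wz":0,"gripper":-1},{"x":0,"y":0,"z":-0.4,"wx":0,"wy":0,"wz":0,"gripper":-1},{"x":0,"y":0,"z":-0.4,"wx":0,"wy":0,"wz":0,"gripper":-1},{"x":0,"y":0,"z":-0.4,"wx":0,"wy":0,"wz":0,"gripper":-1},{"x":0,"y":0,"z":-0.4,"wx":0,"wy":0,"wz":0,"gripper":-1}]'
python3 - <<'E'
from h import *
boards(270,345,240,310,.046)
rows([.4236+.139*.026,.0221-.99*.026,.12],98)
E
```

```text
t: 52.28
tool_pos: [0.6248, 0.2047, -0.0219]
ee_rot: [179.9, -0.0, 87.3]
force: [-0.6, 0.6, 0.4]
width: 0.736
finger_force: 55.4
t: 53.12
tool_pos: [0.6227, 0.2043, 0.0951]
ee_rot: [-179.8, 0.0, 87.3]
force: [0.4, 1.1, -1.2]
width: 0.735
finger_force: 55.2
board ctr 0.4239 0.0231 size 63 121 long-side dir deg 98.4 px [287 260] [337 291]
shift [-0.723 -0.617  0.018] turn [-0.0015  0.0002 -0.0595] deg 10.7 pos [0.6223 0.2042 0.0943] rot [-1.797e+02  1.000e-01  8.730e+01]
```

```bash
python3 -m jog '[{"x":-0.05,"y":-0.05,"z":0,"wx":0,"wy":0,"wz":0,"gripper":-1},{"x":-0.14,"y":-0.13,"z":0,"wx":0,"wy":0,"wz":-0.01,"gripper":-1},{"x":-0.23,"y":-0.21,"z":0,"wx":0,"wy":0,"wz":-0.02,"gripper":-1},{"x":-0.32,"y":-0.29,"z":0,"wx":0,"wy":0,"wz":-0.03,"gripper":-1},{"x":-0.41,"y":-0.37,"z":0,"wx":0,"wy":0,"wz":-0.04,"gripper":-1},{"x":-0.5,"y":-0.45,"z":0,"wx":0,"wy":0,"wz":-0.05,"gripper":-1},{"x":-0.6,"y":-0.52,"z":0,"wx":0,"wy":0,"wz":-0.0595,"gripper":-1},{"x":-0.69,"y":-0.59,"z":0,"wx":0,"wy":0,"wz":-0.0595,"gripper":-1},{"x":-0.723,"y":-0.619,"z":0,"wx":0,"wy":0,"wz":-0.0595,"gripper":-1},{"x":-0.723,"y":-0.619,"z":0.06,"wx":0,"wy":0,"wz":-0.0595,"gripper":-1}]'
python3 -m jog '[{"x":0,"y":0,"z":0.06,"wx":0,"wy":0,"wz":0,"gripper":-1},{"x":0,"y":0,"z":0.11,"wx":0,"wy":0,"wz":0,"gripper":-1},{"x":0,"y":0,"z":0.14,"wx":0,"wy":0,"wz":0,"gripper":-1},{"x":0,"y":0,"z":0.17,"wx":0,"wy":0,"wz":0,"gripper":-1},{"x":0,"y":0,"z":0.18,"wx":0,"wy":0,"wz":0,"gripper":-1},{"x":0,"y":0,"z":0.18,"wx":0,"wy":0,"wz":0,"gripper":-1},{"x":0,"y":0,"z":0.18,"wx":0,"wy":0,"wz":0,"gripper":-1},{"x":0,"y":0,"z":0.18,"wx":0,"wy":0,"wz":0,"gripper":-1},{"x":0,"y":0,"z":0.18,"wx":0,"wy":0,"wz":0,"gripper":-1},{"x":0,"y":0,"z":0.18,"wx":0,"wy":0,"wz":0,"gripper":-1}]'
python3 - <<'E'
from h import *
rows([.4236+.139*.026,.0221-.99*.026,.0325],98)
E
```

```text
t: 54.0
tool_pos: [0.4278, -0.0053, 0.08]
ee_rot: [179.9, 0.1, 97.8]
force: [0.9, 0.6, -0.4]
width: 0.733
finger_force: 55.2
t: 54.83
tool_pos: [0.429, -0.0034, 0.026]
ee_rot: [179.9, 0.0, 98.0]
force: [-0.2, -0.5, -0.4]
width: 0.736
finger_force: 55.2
shift [ 0.    -0.006  0.078] turn [0.0004 0.0002 0.    ] deg 0.1 pos [ 0.429  -0.0034  0.026 ] rot [179.9   0.   98. ]
```

```bash
python3 -m jog '[{"x":0,"y":-0.005,"z":0.04,"wx":0,"wy":0,"wz":0,"gripper":-1},{"x":0,"y":-0.005,"z":0.06,"wx":0,"wy":0,"wz":0,"gripper":-1},{"x":0,"y":-0.005,"z":0.07,"wx":0,"wy":0,"wz":0,"gripper":-1},{"x":0,"y":-0.005,"z":0.077,"wx":0,"wy":0,"wz":0,"gripper":-1},{"x":0,"y":-0.005,"z":0.077,"wx":0,"wy":0,"wz":0,"gripper":-1},{"x":0,"y":-0.005,"z":0.077,"wx":0,"wy":0,"wz":0,"gripper":-1},{"x":0,"y":-0.005,"z":0.077,"wx":0,"wy":0,"wz":0,"gripper":-1},{"x":0,"y":-0.005,"z":0.077,"wx":0,"wy":0,"wz":0,"gripper":-1},{"x":0,"y":-0.005,"z":0.077,"wx":0,"wy":0,"wz":0,"gripper":-1},{"x":0,"y":-0.005,"z":0.077,"wx":0,"wy":0,"wz":0,"gripper":-1}]'
python3 -m jog '[{"x":0,"y":0,"z":0,"wx":0,"wy":0,"wz":0,"gripper":0.8},{"x":0,"y":0,"z":0,"wx":0,"wy":0,"wz":0,"gripper":1},{"x":0,"y":0,"z":0,"wx":0,"wy":0,"wz":0,"gripper":1},{"x":0,"y":0,"z":0,"wx":0,"wy":0,"wz":0,"gripper":1},{"x":0,"y":0,"z":-0.06,"wx":0,"wy":0,"wz":0,"gripper":1},{"x":0,"y":0,"z":-0.14,"wx":0,"wy":0,"wz":0,"gripper":1},{"x":0,"y":0,"z":-0.24,"wx":0,"wy":0,"wz":0,"gripper":1},{"x":0,"y":0,"z":-0.36,"wx":0,"wy":0,"wz":0.0555,"gripper":1},{"x":0,"y":0,"z":-0.42,"wx":0,"wy":0,"wz":0.0555,"gripper":1},{"x":0,"y":0.1,"z":-0.42,"wx":0,"wy":0,"wz":0.0555,"gripper":1}]'
python3 -m jog '[{"x":0.1,"y":0.08,"z":0,"wx":0,"wy":0,"wz":0,"gripper":1},{"x":0.2,"y":0.16,"z":0,"wx":0,"wy":0,"wz":0,"gripper":1},{"x":0.3,"y":0.24,"z":0,"wx":0,"wy":0,"wz":0,"gripper":1},{"x":0.4,"y":0.3,"z":0,"wx":0,"wy":0,"wz":0,"gripper":1},{"x":0.5,"y":0.3,"z":0,"wx":0,"wy":0,"wz":0,"gripper":1},{"x":0.6,"y":0.3,"z":0,"wx":0,"wy":0,"wz":0,"gripper":1},{"x":0.7,"y":0.3,"z":0,"wx":0,"wy":0,"wz":0,"gripper":1},{"x":0.7,"y":0.3,"z":0,"wx":0,"wy":0,"wz":0,"gripper":1},{"x":0.7,"y":0.3,"z":0,"wx":0,"wy":0,"wz":0,"gripper":1},{"x":0.7,"y":0.3,"z":0,"wx":0,"wy":0,"wz":0,"gripper":1}]'
python3 - <<'E'
from h import *
boards(270,345,240,310,.056);dishes()
t=r.read_camera('top')[:,:,::-1];s=r.read_camera('scene')[:,:,::-1]
R=lambda a,f:cv2.resize(a,None,fx=f,fy=f,interpolation=cv2.INTER_CUBIC)
c=np.zeros((600,800,3),np.uint8)
A=R(t[185:270,360:500],2.85)[:240,:400];B=R(s[190:290,150:300],2.65)[:250,:400];C=R(s[190:350,290:470],2.2)[:350,:400];D=R(t[170:310,160:345],2.1)[:350,:395]
for im,y,x in((A,0,0),(B,0,400),(C,250,0),(D,250,400)): c[y:y+im.shape[0],x:x+im.shape[1]]=im
cv2.imwrite('pics/final.png',c)
E
```

```text
t: 55.67
tool_pos: [0.429, -0.0033, 0.0041]
ee_rot: [179.8, -0.0, 98.0]
force: [-1.5, 2.5, 5.5]
width: 0.733
finger_force: 59.4
t: 56.5
tool_pos: [0.4574, 0.0, 0.1338]
ee_rot: [179.5, 0.1, 87.9]
force: [1.4, 0.1, 0.3]
width: 1.001
finger_force: 0.0
t: 57.33
tool_pos: [0.5535, 0.2069, 0.1276]
ee_rot: [-179.9, 0.0, 88.0]
force: [-0.3, 0.4, 0.8]
width: 1.002
finger_force: 0.0
board ctr 0.4254 0.0227 size 63 121 long-side dir deg 97.7 px [287 260] [337 290]
dish? px [438.  208.4] [429, 200, 20, 17, 238] [(0.025, [0.6011, -0.2942]), (0.03, [0.6002, -0.2933]), (0.06, [0.5947, -0.2876])]
dish? px [407.2 228.2] [398, 220, 20, 17, 254] [(0.025, [0.5488, -0.2156]), (0.03, [0.548, -0.2149]), (0.06, [0.5436, -0.2107])]
dish? px [468.4 229.2] [460, 221, 18, 17, 231] [(0.025, [0.5488, -0.3707]), (0.03, [0.548, -0.3695]), (0.06, [0.5436, -0.3622])]
dish? px [381.  229.3] [372, 222, 20, 16, 255] [(0.025, [0.5447, -0.1491]), (0.03, [0.544, -0.1486]), (0.06, [0.5396, -0.1458])]
```

View pics/final.png

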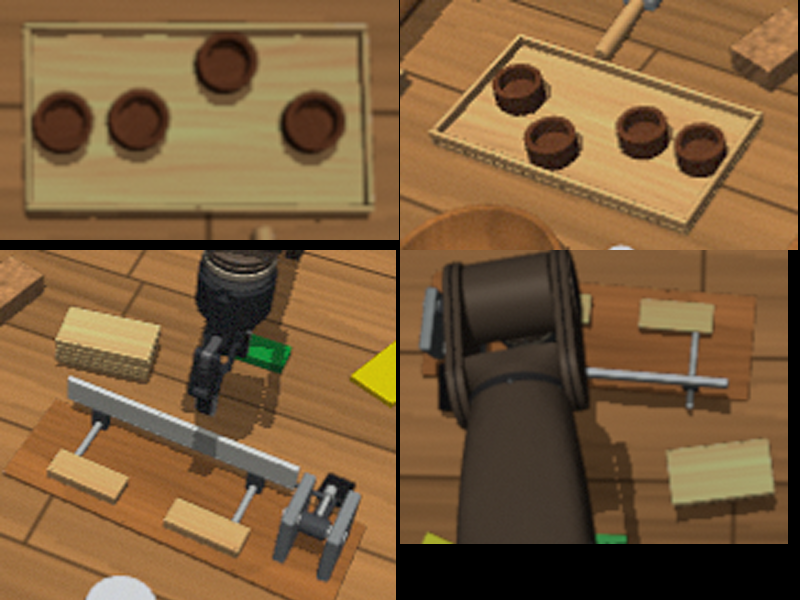

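The last picture shows all four dishes upright on the tray floor: (62,122), (138,120), (226,62) and (313,122). The boards are in one square pile at (107,345), the lever is down at (335,490) with the rail drawn back, and both beds are empty.

```bash
python3 -c "
from cell import r
print(r.job_done())"
```

```text
the job is handed in; nothing more can be done
None
```

I handed the job in at about 57 s of the 210 s: lever down with the rail drawn back, all four dishes found upright on the tray floor, and all four boards in one square pile on the wooden block; one dish was knocked about 6 cm inside the tray, not by the arm, and is still standing.

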